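# Return the pellet feeder to its feeding station and prime it

## Robot

A 6-joint arm with a two-finger parallel gripper is mounted at the origin on the work surface. World frame = base frame: x ahead of the robot, y to its left, z up, the work surface at z = 0. Lengths are in m, angles in rad, forces in N, time in s.
With the tool pointing down it reaches from about 0.375 to 0.9 m from the base axis. Payload 3.1 kg.
Tool frame: the origin (TCP) lies on the centre line of the jaws, within the pads' length; the fingertips stand 17 mm ahead of it and the grasp point (between the pads) lies 2 mm behind it; y points along the fingers, z is the direction in which the jaws open and shut, and the axes are right-handed (so a half turn about y gives the same grasp; the last joint's range is limited). The gripper opens to 85 mm and grips with 20 to 120 N. Pads are 22 mm wide; open, the fingers measure 114 mm over their backs; the gripper's body (76 mm by 85 mm) begins 54 mm behind the grasp point. The pads swing forward as they close: fully open they stand 13 mm farther back than shut.
Start: joints at [1.133, 0.527, 1.433, -0, 1.181, -0.178], TCP at [0.16, 0.604, 0.248] pointing down, gripper open.
Joint ranges: [-3.08, 3.08], [-0.75, 2.2], [0.22, 2.44], [-1.43, 4.57], [0, 2.65], [-2.85, 2.85]. Speed limits (rad/s): [2.79, 2.79, 3.14, 3.14, 3.14, 3.14].

## Interface

Orientations are given as a unit quaternion [x, y, z, w].
In Python, from station import manip gives the robot as it stands.
- The arm moves only by the shell command python3 -m handwheel 'ROWS' [FORCE]. ROWS is JSON, one flat list of numbers, 7 for each row, row after row: the shift along the tool's x, y, z in cm, then the turn, a rotation vector about the tool's x, y, z in rad, then the finger opening in cm, from 0 to 8.54. A call has 1 to 10 rows; each row is the pose to reach, as a shift and turn from the pose commanded when the call began, along the tool's axes at that moment; what a row does not reach only later rows make up. A row lasts 1/12 s, in which the tool goes at most 41.7 mm and 7.16 degrees, less where a joint would pass 70% of its speed; a pose out of reach is approached as far as the arm can. A call with a gripper value outside its range is refused whole. The fingers move at their own pace and stop on an object; FORCE is the grip in N (left out, the last holds). Time passes only in rows, so rows that repeat a pose let the fingers close. It gives the time, the measured TCP pose, the force and the opening at its end, in the units of the state.
- manip.sense(): the state, without advancing time (a new reading comes with each control period).
- manip.snapshot(name): name is "side" or "top" or "wrist"; returns a dict with "frame" (480x640x3 uint8, red, green, blue), "depth" (480x640 float32, m along the optical axis (not along the pixel's ray), 0 where there is no reading), "camera_matrix" (3x3 intrinsics, pixels), "rvec" (rotation vector, rad) and "tvec" (3), from world to camera coordinates, as OpenCV has them. Camera axes: x right, y down, z forward; pixel columns grow to the right and rows downward; lengths in m; the calibration is good to about 2 mm. A picture is of the moment at which its call begins.
- manip.sign_off(): hands the job in, once; it reports no verdict.
The state is a dict: "t": time; "q": joint angles; "qd": joint speeds; "tau": joint torques, N m; "tcp_pos": TCP position; "tool_rot": TCP orientation; "force": force on the tool from outside, world axes, zero at the start; "ft_torque": the same for the moment, N m; "finger_gap": opening from 0.0 (shut) to 1.0 (fully open).
Only numpy, scipy, OpenCV 4.12 (cv2) and the standard library are available. Lean on these libraries where they do the work, as an engineer would, in place of code of your own. Each camera call takes 0.05 s, during which the arm holds its last target.

## Task

Put the pellet feeder on top of the clear chamber back into service: swing its orange clamp lever a full quarter turn open (towards the robot), slide the feeder along its rail to the robot's left until it is fully home against the end stop, without slamming it, and swing the lever fully shut again. Then prime it with exactly three clicks of the black dosing knob, clockwise seen from above; every click drops a pellet, so do not turn the knob before the feeder is home and locked, and never click a fourth time. Also set the loose frosted lid with the orange tab squarely on the feeder's open hopper bowl, gently and without dropping it, and leave all the other things where they are.

Things in the scene. Friction and masses are not known exactly. Their poses are not given: they have to be found in the camera images.
- chamber: Fixed clear acrylic chamber, 250 mm deep (x) x 350 wide (y) x 130 high; the grey tray below it stands out 6 mm all round. Origin: centre of its underside, z up; at yaw 0 (it varies by 0.2 rad) x points away from the robot, y to the robot's left. On its top a guide rail along y, with an end stop near each end, 34 mm high, 50 (x) x 16 (y), centred at x 10, y +/-156 mm.
- feeder_carriage (a joint): Feeder's place on the rail, m: grows along chamber +y (robot's left); 0.130 = fully home at the left stop; starts at 0 to 0.055, clamped. Shut, the clamp holds well over 25 N; released, the feeder slides with about 2.5 N and stays put. It is a white plate carrying bowl, clamp lever and knob; its centre is at chamber x -15 mm, y = this value - 0.065 m.
- plate_edge (a point): Middle of the height of the feeder plate's right-hand (chamber -y) edge face, 30 mm in front of the plate's centre; moves with the feeder, its axes are parallel to the chamber's. The white plate is 190 mm deep (chamber x), 150 wide (y) and 18 thick; its underside is 20 mm and its top 38 mm above the chamber's top.
- clamp (a joint): Angle of the orange clamp lever about its vertical axis, rad: 0 = fully shut (points to chamber +y, robot's left), grows counter-clockwise seen from above, 1.571 = fully open (points to chamber -x, at the robot); hard stops at both ends. The brake lets go above about 0.5. Turns with about 0.13 N m and stays where left. Starts within 0.08 of shut.
- clamp_pivot (a point): On the clamp lever's vertical axis at mid-height of its arm, 18 mm above the plate's top; moves with the feeder, axes parallel to the chamber's. The round black boss about the axis is 24 mm in diameter and its top lies 8 mm above this point (a small steel cap 3 mm more).
- clamp_grip (a point): On the clamp lever's arm, 52 mm out from the axis, at mid-height; turns with the lever: y points out along the arm, z up. The arm is 12 mm wide and 13 high, with a 15 mm round end whose outermost point is 71 mm from the axis. Below the arm are 11 mm of air to the level of the plate's top; shut or open, this point lies outside the plate, 56 mm above the chamber's top.
- dose (a joint): Angle of the black dosing knob about its vertical axis, rad, growing clockwise seen from above. A spring detent gives 16 clicks a turn, 0.393 rad each; it starts within 0.12 of the rest at 0 and settles there, so three clicks are 1.178. A click breaks away at about 0.05 N m; past half-way the detent pulls the knob on to the next rest.
- dose_grip (a point): On the dosing knob's vertical axis, 8 mm below its flat top and 22 mm above the feeder plate's top. The knob is a fluted round 32 mm in diameter, 26 high, on a flat 42 mm ring 4 high with one tick per click; a white line on top marks its angle. From this axis the bowl's wall is 45 mm away, the clamp boss's centre 79 mm.
- bowl_rim (a point): Centre of the hopper bowl's open mouth at the level of its rim, z up; moves with the feeder. The bowl is clear and round, 108 mm in outer diameter, standing 45 mm above the plate, with pale pellets in it.
- lid: Loose lid, a round frosted cap of 121 mm outer diameter, 14 high, open below: skirt 116 mm inside, 10 deep; right way up on the table, about 75 g. Origin: centre of the skirt's lower edge, z up; seated on the bowl it lies 10 mm below the rim. On top, centred, an orange tab 36 mm long (lid x), 10 thick (lid y), from 14 to 40 mm above the origin.
- pellet_jar: Bystander: closed jar of pale pellets with a blue cap, 68 mm in diameter, 95 mm high, standing on the table. Origin: centre of its foot. It and the lid may have exchanged sides.
- petri_dish: Bystander: closed flat clear dish, 60 mm in diameter, 14 mm high. Origin: centre of its underside.
- screwdriver: Bystander: screwdriver 160 mm long, lying on the table. Origin: under its middle, x along it.
- hex_key: Bystander: dark L-shaped hex key, 85 x 30 mm, 6 mm thick, lying on the table. Origin: under the middle of the long leg.
- forceps: Bystander: steel forceps, 120 mm long, 5 mm high, lying on the table. Origin: under their middle.
- coupling: Bystander: orange printed tube coupling, a ring 30 mm in diameter and 20 mm high, standing on the chamber's top on the strip behind the feeder plate. Origin: centre of its underside.
- optical_post: Bystander: steel post 13 mm in diameter, 75 mm long, lying on the table. Origin: under its middle.
Not all that is in view belongs to the job. What is meant by the lid is not green, and is the smaller of those in its own colour.

How it is judged:
By the outcome, as a careful person would: the job done as asked, in the order asked, and still so for the second after the job is handed in, with the robot touching nothing.
It also fails if it takes over 72 s, if anything falls off the work surface, if the arm or the gripper's body presses on something with over 40 N, if the wrist force passes 120 N, or if a joint passes its speed limit or range.

## Working session

There is one attempt and no reset: what is moved stays moved. The work goes in short steps, Python scripts to look and compute and a shell command to move; the robot and the scene stay as the last step left them, time stands still between calls to the robot, and variables do not carry over. Pictures are saved under pics/ and viewed, and the job is handed in when it is done.

```bash
ls; mkdir -p pics; python3 - <<'E'
from station import manip
import cv2,pickle
s=manip.sense();print(s)
for n in ["side","top","wrist"]:
    d=manip.snapshot(n);pickle.dump(d,open(f"pics/{n}0.pkl","wb"))
    cv2.imwrite(f"pics/{n}0.png",d["frame"][:,:,::-1]);print(n,d["camera_matrix"].tolist(),d["rvec"],d["tvec"])
E
```

```text
pics
{'t': 0.0, 'q': array([ 1.13346011e+00,  5.28512014e-01,  1.43391177e+00,  1.69878681e-05,
        1.18140398e+00, -1.78495270e-01]), 'qd': array([ 0.00091973, -0.00215433, -0.00168141,  0.00040631,  0.00044551,
       -0.00173343]), 'tau': array([ 5.10719565e-04, -4.42349374e+01, -1.78026938e+01, -3.11799758e-04,
        8.32880556e-03, -1.52865283e-05]), 'tcp_pos': array([0.15964416, 0.60355727, 0.24730241]), 'tool_rot': array([ 0.70194379, -0.09150584,  0.09101626, -0.70044103]), 'force': array([-0.52551289, -0.39476875, -0.32419845]), 'ft_torque': array([ 0.00962464, -0.01288285, -0.007685  ]), 'finger_gap': 1.0005201449843075}
side [[502.59237416223755, 0.0, 315.81359109144483], [0.0, 502.59237416223755, 232.73809559789945], [0.0, 0.0, 1.0]] [ 0.25125673 -2.78440959  1.29451703] [0.51532388 0.19460791 1.12405544]
top [[455.29945285567584, 0.0, 323.25825728624363], [0.0, 455.29945285567584, 237.98926600363336], [0.0, 0.0, 1.0]] [ 2.08981847 -2.10351885  0.25271267] [-0.01053808  0.55660891  1.23398613]
wrist [[349.53311906695905, 0.0, 322.4753925591996], [0.0, 349.53311906695905, 240.4374495490551], [0.0, 0.0, 1.0]] [-2.28401831 -1.75640068 -0.27239345] [-0.62326985 -0.04036168  0.38116259]
```

View pics/top0.png

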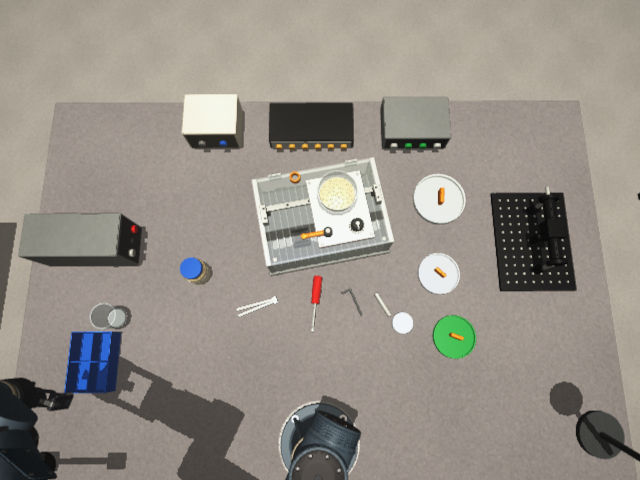

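View pics/side0.png

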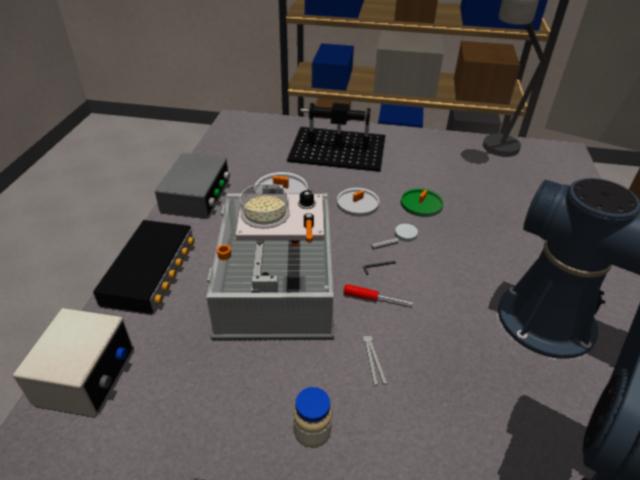

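View pics/wrist0.png

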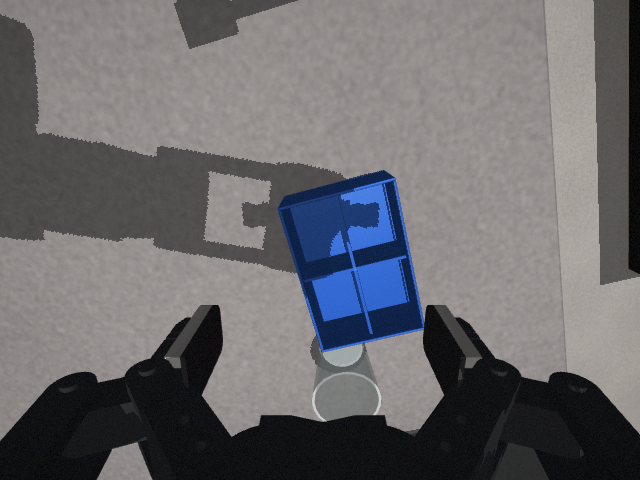

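The top view shows the feeder on the chamber, with the bowl at (338,192), the orange lever at (315,234) and the knob at (357,225). Three things could be taken for the lid: white at (440,198), white at (439,273) and green at (454,336). Next I'll measure these and take enlarged crops.

```bash
cat > h.py <<'E'
import numpy as np,cv2,pickle
from scipy.spatial.transform import Rotation as R
def load(f): return pickle.load(open(f,"rb"))
def snap(name,f):
    from station import manip
    d=manip.snapshot(name);pickle.dump(d,open(f"pics/{f}.pkl","wb"));cv2.imwrite(f"pics/{f}.png",d["frame"][:,:,::-1]);return d
def cam(d):
    Rm=cv2.Rodrigues(np.array(d["rvec"]))[0];return Rm,np.array(d["tvec"]).ravel(),np.array(d["camera_matrix"])
def cloud(d):
    Rm,t,K=cam(d);z=d["depth"];v,u=np.mgrid[:480,:640]
    P=np.stack([(u-K[0,2])/K[0,0]*z,(v-K[1,2])/K[1,1]*z,z],-1)
    W=(P-t)@Rm; W[z==0]=np.nan; return W
def onz(d,u,v,z):
    Rm,t,K=cam(d);r=Rm.T@np.array([(u-K[0,2])/K[0,0],(v-K[1,2])/K[1,1],1]);c=-Rm.T@t
    return c+r*(z-c[2])/r[2]
def px(d,p):
    Rm,t,K=cam(d);q=K@(Rm@np.array(p)+t);return q[:2]/q[2]
def crop(d,f,u0,v0,u1,v1,s):
    im=d["frame"][v0:v1,u0:u1,::-1];cv2.imwrite(f"pics/{f}.png",cv2.resize(im,None,fx=s,fy=s,interpolation=cv2.INTER_CUBIC))
def tool():
    from station import manip
    s=manip.sense();return np.array(s["tcp_pos"]),R.from_quat(s["tool_rot"]),s
E
python3 - <<'E'
from h import *
d=load("pics/top0.pkl")
crop(d,"tc",245,150,405,275,5);crop(d,"tl",400,160,490,370,3)
W=cloud(d)
for n,(u,v) in dict(lidA=(455,195),lidB=(428,276),lidC=(445,342),table=(400,290),plate=(350,240),plate2=(315,185),knob=(358,222),boss=(328,231),cham=(386,235)).items(): print(n,W[v-1:v+2,u-1:u+2].reshape(-1,3).mean(0).round(4),W[v,u].round(4))
p,r,s=tool();print(r.as_matrix().round(3))
E
```

```text
lidA [ 0.7002 -0.4155  0.0173] [ 0.7005 -0.4157  0.0166]
lidB [ 0.4529 -0.3186  0.016 ] [ 0.4532 -0.3191  0.0141]
lidC [ 0.2653 -0.3559  0.0128] [ 0.2652 -0.3543  0.019 ]
table [ 0.4145 -0.2378  0.0005] [ 0.4148 -0.2382 -0.0017]
plate [ 0.5266 -0.0841  0.1658] [ 0.5258 -0.0839  0.1693]
plate2 [0.679  0.0075 0.1692] [0.6796 0.0075 0.1674]
knob [ 0.5665 -0.1036  0.1985] [ 0.5667 -0.1037  0.1975]
boss [ 0.5433 -0.026   0.1971] [ 0.5436 -0.026   0.1961]
cham [ 0.5482 -0.1843  0.131 ] [ 0.5479 -0.1842  0.1321]
[[ 0.967 -0.001  0.256]
 [-0.256 -0.002  0.967]
 [-0.    -1.    -0.002]]
```

View pics/tc.png

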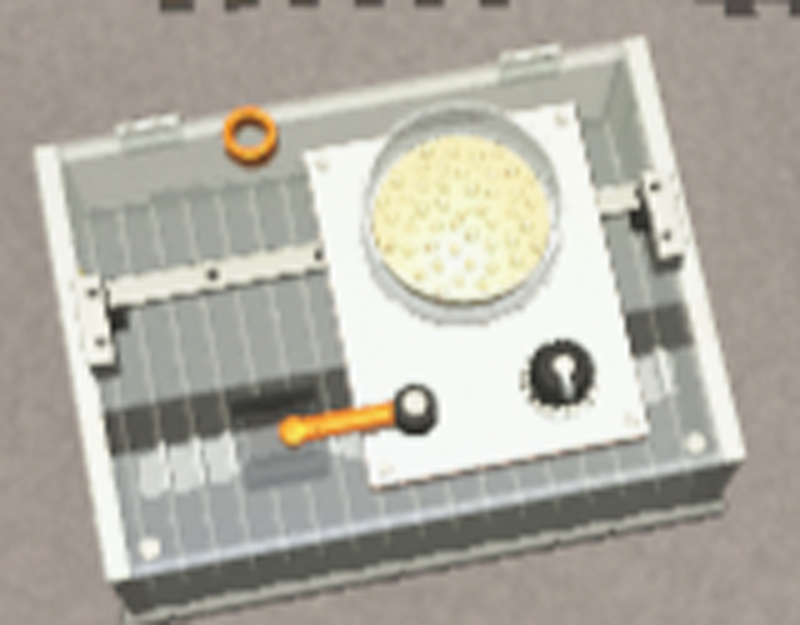

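View pics/tl.png

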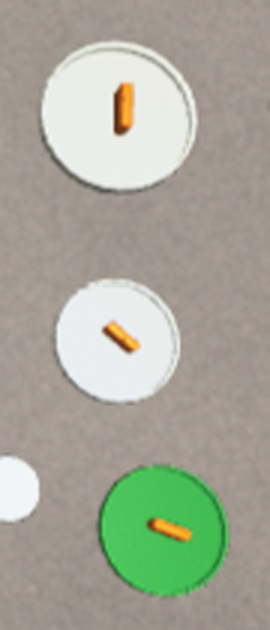

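```bash
python3 - <<'E'
from h import *
d=load("pics/top0.pkl")
f=lambda u,v,z: onz(d,245+(u+.5)/5-.5,150+(v+.5)/5-.5,z)
c=[f(*a,.13)[:2] for a in [(36,148),(642,38),(744,458),(112,580)]]
c=np.array(c);print(c.round(4), [np.linalg.norm(c[i]-c[(i+1)%4]).round(4) for i in range(4)])
ctr=c.mean(0);yv=(c[0]-c[1])+(c[3]-c[2]);yaw=np.arctan2(-yv[0],yv[1]);xv=(c[0]-c[3])+(c[1]-c[2]);print("ctr",ctr,"yaw",yaw,np.arctan2(xv[1],xv[0]))
Rm=np.array([[np.cos(yaw),-np.sin(yaw)],[np.sin(yaw),np.cos(yaw)]])
for n,a in dict(cap=(415,398,.197),knob=(560,372,.198),bowl=(463,210,.213),tip=(290,431,.1925),pl1=(305,152,.168),pl2=(578,103,.168),pl3=(648,435,.168),pl4=(372,488,.168),s1=(97,332,.164),s2=(662,228,.164)).items():
    w=f(*a)[:2];print(n,w.round(4),"cham",((w-ctr)@Rm).round(4))
g=lambda u,v,z: onz(d,400+(u+.5)/3-.5,160+(v+.5)/3-.5,z)
for n,pts in dict(A=[(41,115),(190,120)],B=[(55,340),(175,340)],C=[(99,528),(222,530)]).items():
    a,b=[g(*p,.014) for p in pts];print(n,np.linalg.norm(a-b))
a=g(107,322,.040);b=g(136,349,.040);print("lid ctr from tab",(a+b)/2,"tabdir",np.arctan2(*(b-a)[[1,0]]),np.linalg.norm(a-b))
u,v=np.array([(400+115/3),(160+340/3)]);print(g(115,340,.014))
E
```

```text
[[ 0.7117  0.1849]
 [ 0.7758 -0.1565]
 [ 0.531  -0.2039]
 [ 0.4662  0.1369]] [np.float64(0.3474), np.float64(0.2494), np.float64(0.3469), np.float64(0.2501)]
ctr [ 0.62116972 -0.00964839] yaw 0.18686377520757205 0.1920030776597839
cap [ 0.5481 -0.025 ] cham [-0.0746 -0.0016]
knob [ 0.5613 -0.0999] cham [-0.0756 -0.0776]
bowl [ 0.6444 -0.0506] cham [ 0.0152 -0.0445]
tip [0.5322 0.0394] cham [-0.0784  0.0647]
pl1 [0.6939 0.0329] cham [0.0794 0.0283]
pl2 [ 0.7214 -0.1158] cham [ 0.0787 -0.1229]
pl3 [ 0.5349 -0.1478] cham [-0.1105 -0.1197]
pl4 [ 0.5073 -0.0025] cham [-0.1106  0.0282]
s1 [0.5942 0.1437] cham [0.002  0.1557]
s2 [ 0.6507 -0.1596] cham [ 0.0012 -0.1528]
A 0.15078688991899492
B 0.11691230348223265
C 0.11592507477354969
lid ctr from tab [ 0.46201226 -0.34861971  0.04      ] tabdir -2.361450468908579 0.03691730190274292
[ 0.46184823 -0.34884908  0.014     ]
```

Chosen: the lid at (439,273). It measures 117 mm across, the other white one is 151 mm, and the green one is excluded by its colour. The measured chamber, plate and knob sizes and heights agree with the description. I'll move to above the lever and look from close up.

```bash
cat >> h.py <<'E'
def go(x,y,z,phi):
    p,r,s=tool()
    c,sn=np.cos(phi),np.sin(phi)
    T=np.array([[sn,0,c],[-c,0,sn],[0,-1,0]]) # cols x,y,z
    sh=r.as_matrix().T@(np.array([x,y,z])-p)*100
    rv=(r.inv()*R.from_matrix(T)).as_rotvec()
    print("shift cm",sh.round(2),"rot",rv.round(3))
E
python3 -c "
from h import *
go(.53,.02,.31,.22)"
```

```text
shift cm [ 50.73  -6.18 -46.96] rot [2.000e-03 1.092e+00 1.000e-03]
```

```bash
python3 -m handwheel '[50.7,-6.2,-47,0,1.09,0,3,50.7,-6.2,-47,0,1.09,0,3,50.7,-6.2,-47,0,1.09,0,3,50.7,-6.2,-47,0,1.09,0,3,50.7,-6.2,-47,0,1.09,0,3,50.7,-6.2,-47,0,1.09,0,3,50.7,-6.2,-47,0,1.09,0,3,50.7,-6.2,-47,0,1.09,0,3,50.7,-6.2,-47,0,1.09,0,3,50.7,-6.2,-47,0,1.09,0,3]' 30; python3 -c "
from h import *
go(.53,.02,.31,.22)"
```

```text
t: 0.98
tcp_pos: [0.3823, 0.2517, 0.2857]
tool_rot: [0.552, -0.442, 0.442, -0.552]
force: [0.7, 0.4, -0.5]
finger_gap: 0.347
shift cm [25.83 -2.43  9.38] rot [ 0.    -0.001 -0.   ]
```

```bash
python3 -m handwheel '[25.8,-2.4,9.4,0,0,0,3,25.8,-2.4,9.4,0,0,0,3,25.8,-2.4,9.4,0,0,0,3,25.8,-2.4,9.4,0,0,0,3,25.8,-2.4,9.4,0,0,0,3,25.8,-2.4,9.4,0,0,0,3,25.8,-2.4,9.4,0,0,0,3,25.8,-2.4,9.4,0,0,0,3,25.8,-2.4,9.4,0,0,0,3]'; python3 -c "
from h import *
d=snap('wrist','w1');p,r,s=tool();print(p,s['q'].round(3),s['force'])
Rm,t,K=cam(d);print('cam',-Rm.T@t)
for n,q in dict(cap=(.5481,-.025,.197),knob=(.5613,-.0999,.198),tip=(.5322,.0394,.1925)).items(): print(n,px(d,q))"
```

```text
t: 1.73
tcp_pos: [0.5308, 0.0213, 0.3091]
tool_rot: [0.552, -0.443, 0.442, -0.552]
force: [-0.9, 0.3, 0.4]
finger_gap: 0.354
[0.52984941 0.02242796 0.3089577 ] [-1.690e-01  3.300e-01  1.592e+00  1.000e-03  1.222e+00 -3.900e-01] [-0.31862161  0.6850855   0.38462702]
cam [0.51488567 0.09703247 0.43546155]
cap [330.66160846 302.72759951]
knob [326.03624751 386.08935101]
tip [328.92745873 216.40151157]
```

View pics/w1.png

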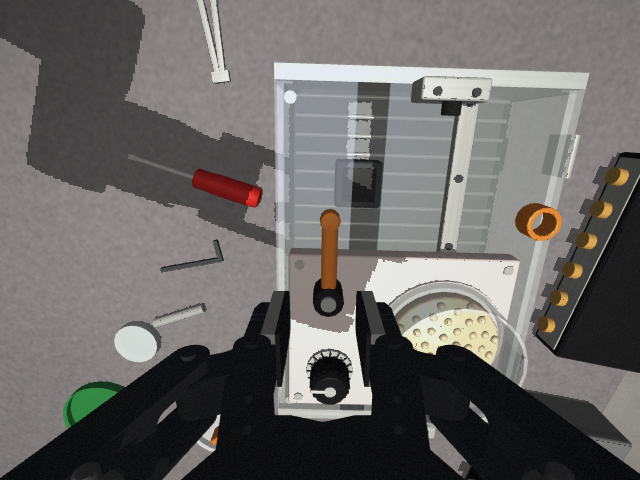

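The wrist view shows the boss cap at (328,304), the round end of the lever at (330,219) and the knob at (329,390). I'll convert these to positions.

```bash
python3 -c "
from h import *
d=load('pics/w1.pkl')
crop(d,'w1c',270,190,390,410,3.6/1.4)
cap=onz(d,328,304,.197);tip=onz(d,330,219,.1925);print(cap,tip,onz(d,329,388,.198));v=(tip-cap)[:2];print(np.linalg.norm(v),np.arctan2(v[1],v[0]))
a=onz(d,289,249,.168);b=onz(d,520,257,.168);print(a,b,np.arctan2(*(b-a)[[1,0]]))
a=onz(d,274,63,.13);b=onz(d,589,72,.13);print(a,b,np.arctan2(*(b-a)[[1,0]]))
"
```

```text
[ 0.546363   -0.02648976  0.197     ] [0.53337319 0.03770157 0.1925    ] [ 0.56410742 -0.10123655  0.198     ]
0.06549246278452864 1.7704608550515273
[5.08375081e-01 1.32624028e-04 1.68000000e-01] [0.6936805  0.03408594 0.168     ] 0.18121875288577113
[0.46676997 0.13653603 0.13      ] [0.71228665 0.18420369 0.13      ] 0.19176661590733976
```

View pics/w1c.png

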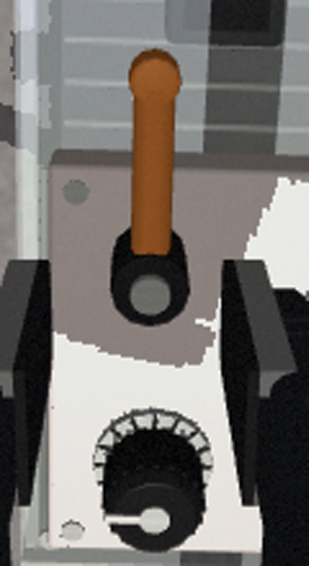

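```bash
python3 -c "
from h import *
go(.5364,.0252,.193,.20)"
```

```text
shift cm [-0.11 11.59  0.72] rot [ 0.002  0.021 -0.001]
```

```bash
python3 -m handwheel '[-0.1,2,0.7,0,0.02,0,3,-0.1,5,0.7,0,0.02,0,3,-0.1,8,0.7,0,0.02,0,3,-0.1,10.5,0.7,0,0.02,0,3,-0.1,11.6,0.7,0,0.02,0,3,-0.1,11.6,0.7,0,0.02,0,1.7,-0.1,11.6,0.7,0,0.02,0,1.7,-0.1,11.6,0.7,0,0.02,0,1.7]' 20; python3 -c "
from h import *
d=snap('wrist','w2');p,r,s=tool();print(p,s['force'],s['finger_gap']*85)
go(.5364,.0252,.193,.20)"
```

```text
t: 2.45
tcp_pos: [0.5362, 0.0261, 0.1942]
tool_rot: [0.548, -0.447, 0.446, -0.548]
force: [-2.0, 0.7, -0.9]
finger_gap: 0.2
[0.53630358 0.02589167 0.1943506 ] [-2.09245217 -0.07792539 -1.18695601] 16.81556445997709
shift cm [ 0.07  0.14 -0.  ] rot [ 0.001  0.003 -0.   ]
```

View pics/w2.png

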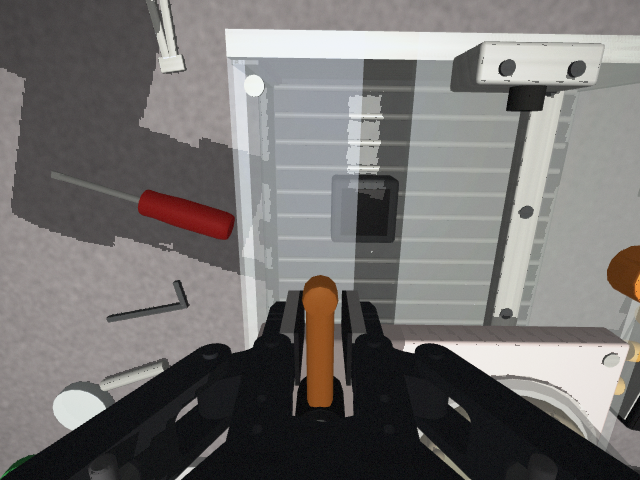

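The fingers straddle the lever at (320,340). Now I'll swing it open on the arc.

```bash
python3 -m handwheel '[0.03,0,-0.52,0,-0.1,0,1.7,0.10,0,-1.03,0,-0.2,0,1.7,0.23,0,-1.54,0,-0.3,0,1.7,0.41,0,-2.03,0,-0.4,0,1.7,0.64,0,-2.49,0,-0.5,0,1.7,0.91,0,-2.94,0,-0.6,0,1.7,1.22,0,-3.35,0,-0.7,0,1.7,1.58,0,-3.73,0,-0.8,0,1.7,1.97,0,-4.07,0,-0.9,0,1.7,2.39,0,-4.38,0,-1.0,0,1.7]'; python3 -c "
from h import *
P=np.array([.5472,-.0257]);p,r,s=tool();v=p[:2]-P;print(p,np.linalg.norm(v),np.arctan2(v[1],v[0]),s['force'])
for th in [.1,.2,.3,.4,.5,.57,.62,.66]:
  a=2.77+th;print(th);go(P[0]+.052*np.cos(a),P[1]+.052*np.sin(a),.1935,a-np.pi/2)"
```

```text
t: 3.33
tcp_pos: [0.5003, -0.0067, 0.1953]
tool_rot: [-0.695, 0.126, -0.13, 0.696]
force: [0.3, 2.3, 1.6]
finger_gap: 0.199
[ 0.50027647 -0.00671612  0.19530101] 0.050618230265077835 2.7571522912733153 [0.27690867 2.34334661 1.59442587]
0.1
shift cm [-0.12  0.18 -0.58] rot [-0.002 -0.093  0.005]
0.2
shift cm [-0.04  0.18 -1.1 ] rot [-0.002 -0.193  0.005]
0.3
shift cm [ 0.08  0.18 -1.6 ] rot [-0.001 -0.293  0.005]
0.4
shift cm [ 0.26  0.18 -2.09] rot [-0.001 -0.393  0.005]
0.5
shift cm [ 0.48  0.18 -2.56] rot [-0.001 -0.493  0.005]
0.57
shift cm [ 0.66  0.18 -2.88] rot [-0.001 -0.563  0.005]
0.62
shift cm [ 0.81  0.18 -3.09] rot [-0.001 -0.613  0.005]
0.66
shift cm [ 0.93  0.18 -3.26] rot [-0.001 -0.653  0.005]
```

```bash
python3 -m handwheel '[-0.1,0,-0.58,0,-0.1,0,1.7,-0.04,0,-1.1,0,-0.2,0,1.7,0.08,0,-1.6,0,-0.3,0,1.7,0.26,0,-2.09,0,-0.4,0,1.7,0.48,0,-2.56,0,-0.5,0,1.7,0.64,0,-2.85,0,-0.56,0,1.7,0.8,0,-3.1,0,-0.61,0,1.7,0.9,0,-3.26,0,-0.63,0,1.7,0.9,0,-3.3,0,-0.63,0,1.7]'; python3 -c "
from h import *
P=np.array([.5472,-.0257]);d=snap('wrist','w3');d=snap('top','t3');p,r,s=tool();v=p[:2]-P;print(p,np.linalg.norm(v),np.arctan2(v[1],v[0]),s['force'],s['ft_torque'])
crop(d,'t3c',245,150,405,275,5)
"
```

```text
t: 4.08
tcp_pos: [0.4976, -0.0413, 0.1951]
tool_rot: [0.702, 0.094, -0.09, -0.701]
force: [3.3, 3.6, 1.2]
finger_gap: 0.201
[ 0.49649618 -0.04104499  0.19457956] 0.05297495498146199 -2.8477159007348662 [1.77068547 2.83736765 0.97588702] [ 0.39173741 -0.23049079 -0.03724428]
```

View pics/w3.png

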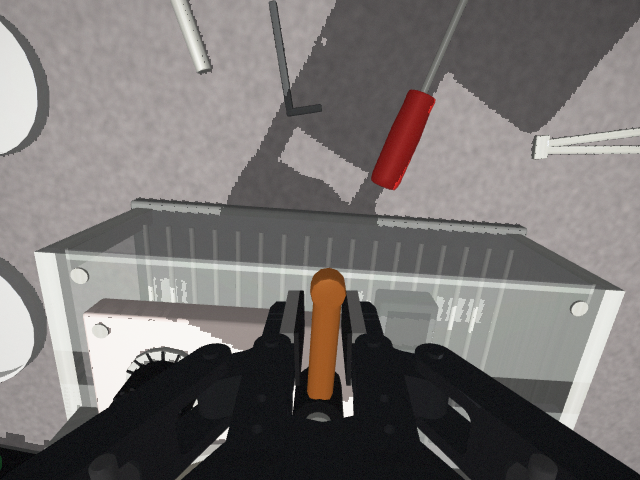

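View pics/t3c.png

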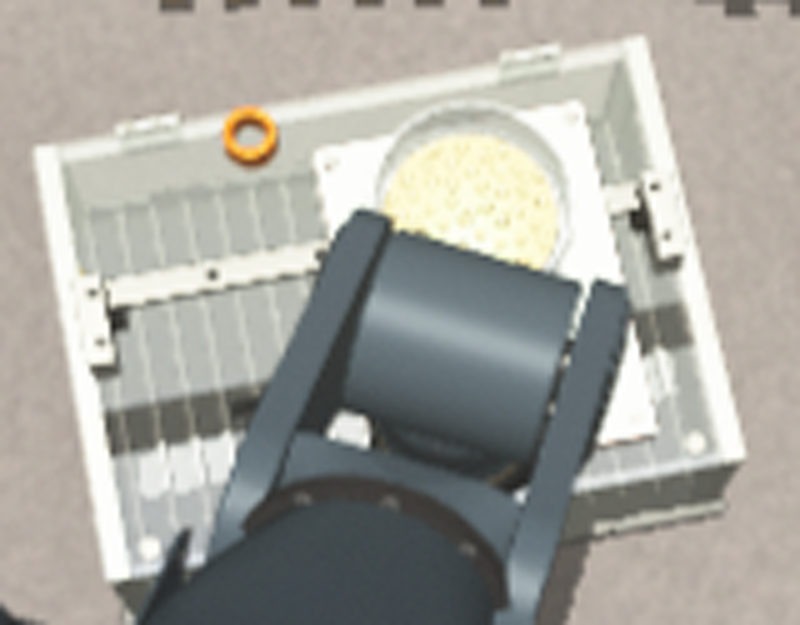

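```bash
python3 -c "
from h import *
d=load('pics/w3.pkl')
a=onz(d,320,395,.1925);b=onz(d,328.5,285,.1925);v=b-a;print(a,b,np.arctan2(v[1],v[0])+2*np.pi-np.pi)
a=onz(d,36,252,.13);b=onz(d,624,292,.13);v=b-a;print(a,b,np.linalg.norm(v),np.arctan2(v[1],v[0])-np.pi/2)
a=onz(d,84,317,.168);print(a)
go(.5,-.05,.3,0.2)
"
```

```text
[ 0.53432399 -0.03379727  0.1925    ] [ 0.48058069 -0.04435737  0.1925    ] 0.1940195594987002
[ 0.53247462 -0.2059594   0.13      ] [0.46768477 0.13753534 0.13      ] 0.3495516512874316 0.18642932747659824
[ 0.53986655 -0.15389814  0.168     ]
shift cm [  0.14 -10.54  -0.97] rot [-0.002  1.631  0.003]
```

The lever is fully open: its direction differs from the chamber axis by less than 0.01 rad. The feeder crept about 4 mm to the right, which does no harm. Now up, and across to the plate's right edge.

```bash
python3 -c "
from h import *
go(.6032,-.1708,.28,0.19)"; python3 -m handwheel '[0,-2.5,0,0,0,0,1.7,0,-6,0,0,0,0,1.7,0,-9,0,0,0,0,1.7]'; python3 -c "
from h import *
go(.6032,-.1708,.28,0.19)"
```

```text
shift cm [  7.    -8.5  -15.29] rot [-0.002  1.641  0.003]
t: 4.43
tcp_pos: [0.4941, -0.0413, 0.2844]
tool_rot: [0.701, 0.091, -0.093, -0.701]
force: [1.1, -0.5, -0.9]
finger_gap: 0.199
shift cm [  7.2    0.41 -15.33] rot [ 0.003  1.642 -0.003]
```

```bash
python3 -m handwheel '[7.2,0,-15.3,0,1.64,0,0,7.2,0,-15.3,0,1.64,0,0,7.2,0,-15.3,0,1.64,0,0,7.2,0,-15.3,0,1.64,0,0,7.2,0,-15.3,0,1.64,0,0,7.2,0,-15.3,0,1.64,0,0,7.2,0,-15.3,0,1.64,0,0,7.2,0,-15.3,0,1.64,0,0,7.2,0,-15.3,0,1.64,0,0,7.2,0,-15.3,0,1.64,0,0]';  python3 -m handwheel '[0,0,0,0,0.36,0,0,0,0,0,0,0.36,0,0,0,0,0,0,0.36,0,0]'; python3 -c "
from h import *
go(.6032,-.1708,.171,0.19);d=snap('wrist','w4')"
```

```text
t: 5.27
tcp_pos: [0.6033, -0.1706, 0.2831]
tool_rot: [0.622, -0.338, 0.337, -0.621]
force: [0.6, 0.6, 0.7]
finger_gap: -0.0
t: 5.52
tcp_pos: [0.6033, -0.1704, 0.2831]
tool_rot: [0.552, -0.444, 0.443, -0.55]
force: [0.2, 0.3, 0.8]
finger_gap: -0.002
shift cm [ 0.03 11.21  0.02] rot [ 0.003  0.026 -0.   ]
```

View pics/w4.png

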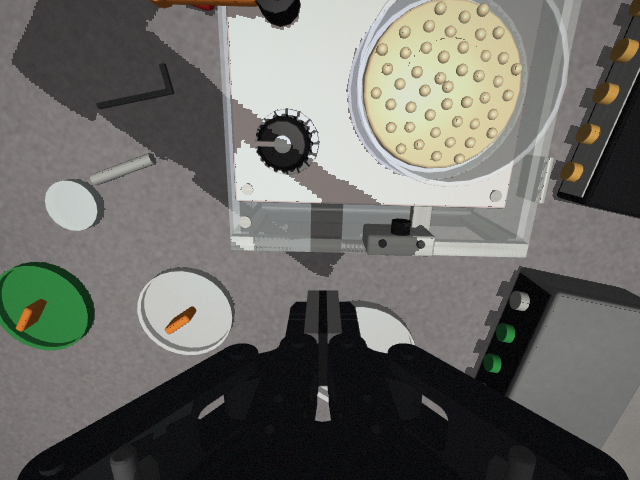

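```bash
python3 -c "
from h import *
d=load('pics/w4.pkl')
C=np.array([.6212,-.0096]);yaw=.189;Rm=np.array([[np.cos(yaw),-np.sin(yaw)],[np.sin(yaw),np.cos(yaw)]])
for n,(u,v,z) in dict(e1=(236,205,.168),e2=(507,207,.168),s=(395,244,.164),c1=(232,249,.13),knob=(284,144,.198)).items():
  w=onz(d,u,v,z)[:2];print(n,w,(w-C)@Rm)
p,r,s=tool();print((p[:2]-C)@Rm)"
```

```text
e1 [ 0.53871656 -0.15797256] [-0.10889038 -0.13023371]
e2 [ 0.72513915 -0.1187172 ] [ 0.08158768 -0.12670186]
s [ 0.65694938 -0.16305802] [ 0.00628157 -0.15744181]
c1 [ 0.53292349 -0.20635941] [-0.12367107 -0.17667052]
knob [ 0.56720245 -0.10810934] [-0.07154362 -0.08661026]
[-0.04774504 -0.15461673]
```

```bash
python3 -m handwheel '[0,3,0,0,0.026,0,0,0,6,0,0,0.026,0,0,0,9,0,0,0.026,0,0,0,10.8,0,0,0.026,0,0,0,11.2,0,0,0.026,0,0,0,11.2,0,0,0.026,0,0]'; python3 -c "
from h import *
C=np.array([.6212,-.0096]);yaw=.189;Rm=np.array([[np.cos(yaw),-np.sin(yaw)],[np.sin(yaw),np.cos(yaw)]])
p,r,s=tool();print(p,(p[:2]-C)@Rm,r.as_matrix()[:,0],s['force']);d=snap('side','s4');crop(d,'s4c',190,150,390,300,4)"
```

```text
t: 6.07
tcp_pos: [0.603, -0.17, 0.1699]
tool_rot: [0.548, -0.45, 0.447, -0.546]
force: [0.1, -0.1, 0.7]
finger_gap: 0.001
[ 0.60303734 -0.16998292  0.16986386] [-0.04797146 -0.15411458] [ 0.19614113 -0.98057319 -0.00220737] [ 0.11377995 -0.10269982  0.67126637]
```

View pics/s4c.png

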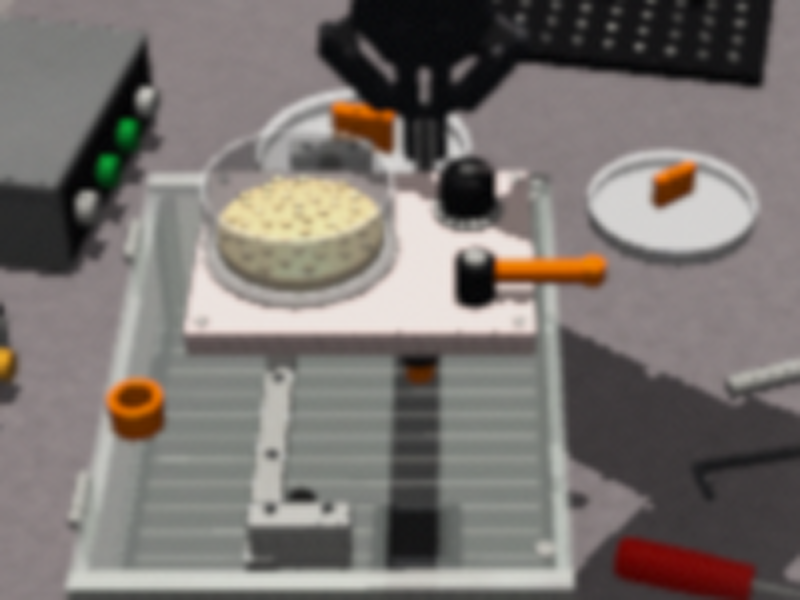

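```bash
python3 -m handwheel '[-0.4,0,0,0,0,0,0,-0.8,0,0,0,0,0,0,-1.1,0,0,0,0,0,0,-1.4,0,0,0,0,0,0,-1.7,0,0,0,0,0,0,-2.0,0,0,0,0,0,0,-2.4,0,0,0,0,0,0,-2.8,0,0,0,0,0,0,-3.2,0,0,0,0,0,0,-3.6,0,0,0,0,0,0]'; python3 -c "
from h import *
C=np.array([.6212,-.0096]);yaw=.189;Rm=np.array([[np.cos(yaw),-np.sin(yaw)],[np.sin(yaw),np.cos(yaw)]])
p,r,s=tool();print(p,(p[:2]-C)@Rm,s['force'])"
```

```text
t: 6.95
tcp_pos: [0.598, -0.135, 0.1719]
tool_rot: [-0.546, 0.448, -0.449, 0.547]
force: [1.8, -3.1, 1.8]
finger_gap: -0.003
[ 0.59796574 -0.13500714  0.17187946] [-0.04638161 -0.11880878] [ 1.82317253 -3.07605111  1.84448349]
```

```bash
python3 -m handwheel '[-0.4,0,0,0,0,0,0,-0.8,0,0,0,0,0,0,-1.2,0,0,0,0,0,0,-1.6,0,0,0,0,0,0,-2.0,0,0,0,0,0,0,-2.4,0,0,0,0,0,0,-2.8,0,0,0,0,0,0,-3.2,0,0,0,0,0,0,-3.6,0,0,0,0,0,0,-4.0,0,0,0,0,0,0]';python3 -m handwheel '[-0.4,0,0,0,0,0,0,-0.8,0,0,0,0,0,0,-1.2,0,0,0,0,0,0,-1.6,0,0,0,0,0,0,-2.0,0,0,0,0,0,0,-2.4,0,0,0,0,0,0,-2.8,0,0,0,0,0,0,-3.1,0,0,0,0,0,0,-3.4,0,0,0,0,0,0,-3.6,0,0,0,0,0,0]'; python3 -c "
from h import *
C=np.array([.6212,-.0096]);yaw=.189;Rm=np.array([[np.cos(yaw),-np.sin(yaw)],[np.sin(yaw),np.cos(yaw)]])
p,r,s=tool();print(p,(p[:2]-C)@Rm,s['force']);snap('top','t5');d=snap('side','s5');crop(d,'s5c',190,150,390,300,4)"
```

```text
t: 7.78
tcp_pos: [0.5897, -0.0954, 0.1715]
tool_rot: [-0.546, 0.449, -0.449, 0.547]
force: [2.5, -2.6, 0.7]
finger_gap: 0.003
t: 8.62
tcp_pos: [0.5823, -0.06, 0.1715]
tool_rot: [0.547, -0.449, 0.448, -0.546]
force: [1.9, -2.6, -0.1]
finger_gap: -0.003
[ 0.58233551 -0.06003923  0.1714557 ] [-0.04764878 -0.0422393 ] [ 1.94567652 -2.57040441 -0.06408657]
```

View pics/s5c.png

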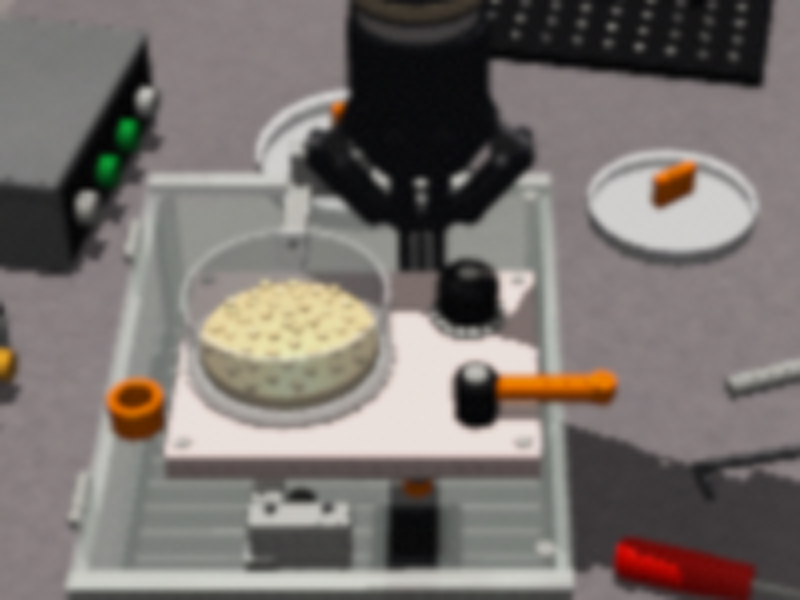

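```bash
python3 -m handwheel '[-0.2,0,0,0,0,0,0,-0.4,0,0,0,0,0,0,-0.6,0,0,0,0,0,0,-0.8,0,0,0,0,0,0,-1.0,0,0,0,0,0,0,-1.2,0,0,0,0,0,0,-1.35,0,0,0,0,0,0,-1.5,0,0,0,0,0,0,-1.6,0,0,0,0,0,0,-1.7,0,0,0,0,0,0]';python3 -m handwheel '[-0.1,0,0,0,0,0,0,-0.2,0,0,0,0,0,0,-0.3,0,0,0,0,0,0,-0.4,0,0,0,0,0,0]'; python3 -c "
from h import *
C=np.array([.6212,-.0096]);yaw=.189;Rm=np.array([[np.cos(yaw),-np.sin(yaw)],[np.sin(yaw),np.cos(yaw)]])
p,r,s=tool();print(p,(p[:2]-C)@Rm,s['force'])"
```

```text
t: 9.55
tcp_pos: [0.5788, -0.0437, 0.1713]
tool_rot: [0.547, -0.449, 0.448, -0.546]
force: [-1.0, -3.7, -0.3]
finger_gap: 0.001
t: 9.88
tcp_pos: [0.5785, -0.04, 0.1714]
tool_rot: [0.547, -0.449, 0.449, -0.546]
force: [-1.7, -6.8, -2.2]
finger_gap: 0.002
[ 0.57849486 -0.03998101  0.17141633] [-0.04765256 -0.0218167 ] [-1.72590105 -6.80493375 -2.21680944]
```

Force is starting to rise (6.8 N) about where the stop was predicted. A little further to confirm.

```bash
python3 -m handwheel '[-0.05,0,0,0,0,0,0,-0.1,0,0,0,0,0,0,-0.15,0,0,0,0,0,0,-0.2,0,0,0,0,0,0]';python3 -m handwheel '[-0.05,0,0,0,0,0,0,-0.1,0,0,0,0,0,0,-0.15,0,0,0,0,0,0,-0.2,0,0,0,0,0,0]'; python3 -c "
from h import *
C=np.array([.6212,-.0096]);yaw=.189;Rm=np.array([[np.cos(yaw),-np.sin(yaw)],[np.sin(yaw),np.cos(yaw)]])
p,r,s=tool();print(p,(p[:2]-C)@Rm,s['force']);d=snap('side','s6');crop(d,'s6c',190,150,390,300,4)"
```

```text
t: 10.22
tcp_pos: [0.5785, -0.0399, 0.1715]
tool_rot: [0.548, -0.447, 0.449, -0.546]
force: [-1.4, -10.0, -1.6]
finger_gap: 0.002
t: 10.55
tcp_pos: [0.5785, -0.0398, 0.1715]
tool_rot: [0.549, -0.446, 0.45, -0.545]
force: [-1.5, -14.7, -3.3]
finger_gap: -0.003
[ 0.57850684 -0.03981795  0.17149095] [-0.04761016 -0.02165879] [ -1.47707237 -14.73680884  -3.3202929 ]
```

View pics/s6c.png

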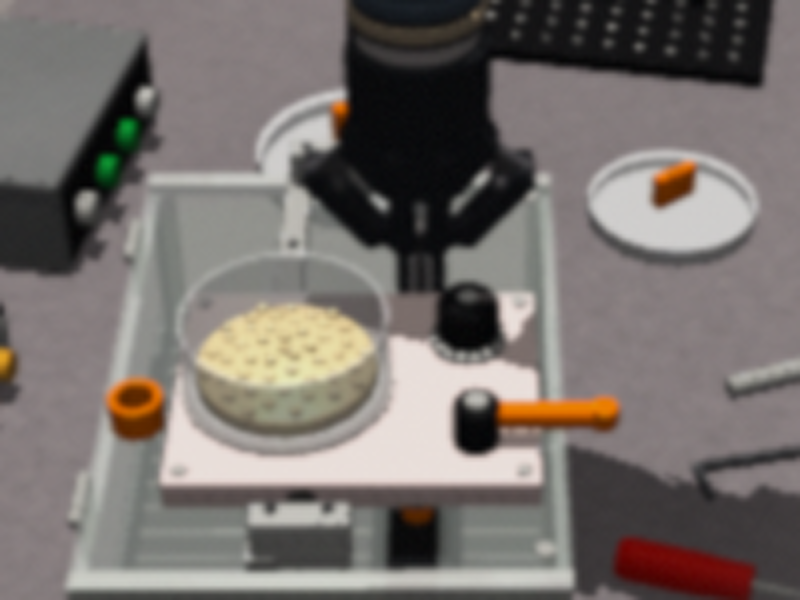

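The force climbs to 15 N without motion, at the predicted home position, so the feeder is home. Now I'll back off, rise, and go to the open lever.

```bash
python3 -m handwheel '[0.5,0,0,0,0,0,0,1.5,0,0,0,0,0,0,2.5,-0.5,0,0,0,0,0,2.5,-4,0,0,0,0,0,2.5,-8,0,0,0,0,0,2.5,-12,0,0,0,0,0,2.5,-13,0,0,0,0,0]'; python3 -c "
from h import *
go(.4758,.0744,.30,1.76)"
```

```text
t: 11.18
tcp_pos: [0.5864, -0.0615, 0.3091]
tool_rot: [-0.544, 0.444, -0.453, 0.549]
force: [0.9, -0.3, 0.6]
finger_gap: -0.002
shift cm [-15.48   0.72  -8.22] rot [-0.006 -1.564  0.014]
```

```bash
python3 -m handwheel '[-15.5,0,-8.2,-0.006,-1.56,0.014,3,-15.5,0,-8.2,-0.006,-1.56,0.014,3,-15.5,0,-8.2,-0.006,-1.56,0.014,3,-15.5,0,-8.2,-0.006,-1.56,0.014,3,-15.5,0,-8.2,-0.006,-1.56,0.014,3,-15.5,0,-8.2,-0.006,-1.56,0.014,3,-15.5,0,-8.2,-0.006,-1.56,0.014,3,-15.5,0,-8.2,-0.006,-1.56,0.014,3,-15.5,0,-8.2,-0.006,-1.56,0.014,3,-15.5,0,-8.2,-0.006,-1.56,0.014,3]';python3 -m handwheel '[0,0,0,0,-0.31,0,3,0,0,0,0,-0.31,0,3,0,0,0,0,-0.31,0,3,0,0,0,0,-0.31,0,3]'; python3 -c "
from h import *
d=snap('wrist','w7');go(.4758,.0744,.30,1.76)"
```

```text
t: 12.02
tcp_pos: [0.4723, 0.0758, 0.302]
tool_rot: [-0.704, 0.045, -0.038, 0.707]
force: [1.0, 0.3, -0.3]
finger_gap: 0.353
t: 12.35
tcp_pos: [0.4724, 0.0757, 0.3019]
tool_rot: [-0.702, -0.062, 0.069, 0.706]
force: [-0.6, 0.0, 0.4]
finger_gap: 0.346
shift cm [ 0.32  0.18 -0.19] rot [-0.006 -0.006 -0.009]
```

View pics/w7.png

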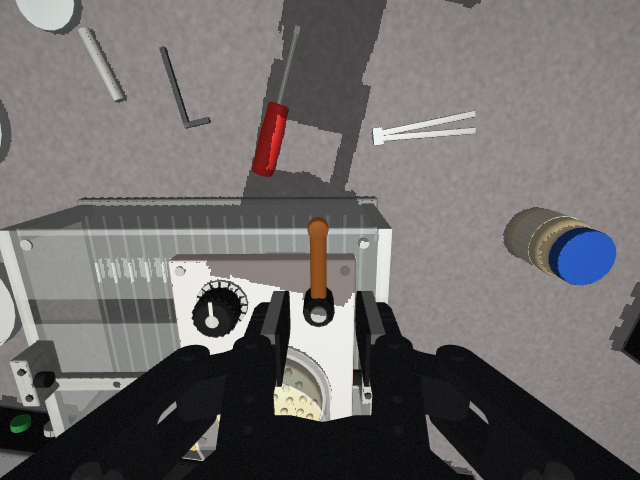

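The wrist view shows the lever pointing at the robot, with its round end at (318,226) and the cap at (319,314).

```bash
python3 -c "
from h import *
C=np.array([.6212,-.0096]);yaw=.189;Rm=np.array([[np.cos(yaw),-np.sin(yaw)],[np.sin(yaw),np.cos(yaw)]])
d=load('pics/w7.pkl')
cap=onz(d,319,314,.197)[:2];tip=onz(d,318,226,.1925)[:2];v=tip-cap;print(cap,tip,np.linalg.norm(v),np.arctan2(v[1],v[0])+np.pi,(cap-C)@Rm)
cr=onz(d,354,254,.168)[:2];print('plate corner',(cr-C)@Rm)
print('knob',(onz(d,213,321,.198)[:2]-C)@Rm)
g=cap-.052*np.array([np.cos(.189),np.sin(.189)]);print(g);go(g[0],g[1],.193,1.76)"
```

```text
[0.52514756 0.08256777] [0.45990172 0.06985587] 0.06647264200035481 0.1924203126991828 [-0.07702581  0.10857253]
plate corner [-0.11386269  0.13645378]
knob [-0.07235657  0.02969417]
[0.47407354 0.07279818]
shift cm [ 0.22 10.88 -0.38] rot [-0.006 -0.006 -0.009]
```

```bash
python3 -m handwheel '[0.1,2,-0.3,-0.006,-0.006,-0.009,3,0.2,5,-0.3,-0.006,-0.006,-0.009,3,0.2,8,-0.3,-0.006,-0.006,-0.009,3,0.2,10.2,-0.3,-0.006,-0.006,-0.009,3,0.2,10.9,-0.3,-0.006,-0.006,-0.009,3,0.2,10.9,-0.3,-0.006,-0.006,-0.009,1.7,0.2,10.9,-0.3,-0.006,-0.006,-0.009,1.7,0.2,10.9,-0.3,-0.006,-0.006,-0.009,1.7]'; python3 -c "
from h import *
P=np.array([.5248,.0832])
p,r,s=tool();v=p[:2]-P;print(p,np.linalg.norm(v),np.arctan2(v[1],v[0])+np.pi,s['force'])
a0=.189+np.pi
for th in [.1,.2,.3,.4,.5,.6,.7,.8,.9,1.0]:
  a=a0-th;print(th);go(P[0]+.052*np.cos(a),P[1]+.052*np.sin(a),.1935,a-np.pi/2)"
```

```text
t: 13.07
tcp_pos: [0.4747, 0.0733, 0.1938]
tool_rot: [0.704, 0.068, -0.066, -0.704]
force: [0.4, 0.5, -0.2]
finger_gap: 0.199
[0.47470064 0.07332502 0.19384862] 0.051063303558298884 0.19461312729165225 [ 0.40750874  0.45327963 -0.19886697]
0.1
shift cm [-0.07  0.03  0.55] rot [0.001 0.102 0.002]
0.2
shift cm [0.01 0.03 1.06] rot [0.001 0.202 0.002]
0.3
shift cm [0.14 0.03 1.57] rot [0.001 0.302 0.002]
0.4
shift cm [0.32 0.03 2.05] rot [0.    0.402 0.002]
0.5
shift cm [0.55 0.03 2.52] rot [0.    0.502 0.002]
0.6
shift cm [0.82 0.03 2.96] rot [0.    0.602 0.002]
0.7
shift cm [1.13 0.03 3.38] rot [0.    0.702 0.003]
0.8
shift cm [1.49 0.03 3.76] rot [-0.     0.802  0.003]
0.9
shift cm [1.88 0.04 4.1 ] rot [-0.     0.902  0.003]
1.0
shift cm [2.3  0.04 4.4 ] rot [-0.     1.002  0.003]
```

```bash
python3 -m handwheel '[-0.05,0,0.55,0,0.1,0,1.7,0.01,0,1.06,0,0.2,0,1.7,0.14,0,1.57,0,0.3,0,1.7,0.32,0,2.05,0,0.4,0,1.7,0.55,0,2.52,0,0.5,0,1.7,0.82,0,2.96,0,0.6,0,1.7,1.13,0,3.38,0,0.7,0,1.7,1.49,0,3.76,0,0.8,0,1.7,1.88,0,4.1,0,0.9,0,1.7,2.3,0,4.4,0,1.0,0,1.7]'; python3 -c "
from h import *
P=np.array([.5248,.0832])
p,r,s=tool();v=p[:2]-P;print(p,np.linalg.norm(v),np.arctan2(v[1],v[0]),s['force'],s['q'][5])
a0=.189+np.pi
for th in [1.1,1.2,1.3,1.4,1.5,1.57,1.63,1.67]:
  a=a0-th;print(th);go(P[0]+.052*np.cos(a),P[1]+.052*np.sin(a),.1935,a-np.pi/2)"
```

```text
t: 13.9
tcp_pos: [0.4891, 0.1205, 0.1944]
tool_rot: [0.65, -0.278, 0.281, -0.649]
force: [-0.2, -3.4, -0.5]
finger_gap: 0.2
[0.48914213 0.12047648 0.19435375] 0.05158507465765275 2.3340054235746184 [-0.20611968 -3.42919816 -0.54573595] -0.7355540594838069
1.1
shift cm [-0.02  0.09  0.54] rot [-0.001  0.098  0.004]
1.2
shift cm [0.06 0.09 1.05] rot [-0.002  0.198  0.004]
1.3
shift cm [0.19 0.09 1.55] rot [-0.002  0.298  0.004]
1.4
shift cm [0.36 0.09 2.04] rot [-0.002  0.398  0.004]
1.5
shift cm [0.59 0.09 2.51] rot [-0.002  0.498  0.003]
1.57
shift cm [0.77 0.09 2.83] rot [-0.002  0.568  0.003]
1.63
shift cm [0.95 0.09 3.08] rot [-0.002  0.628  0.003]
1.67
shift cm [1.08 0.09 3.25] rot [-0.002  0.668  0.003]
```

```bash
python3 -m handwheel '[-0.02,0,0.54,0,0.1,0,1.7,0.06,0,1.05,0,0.2,0,1.7,0.19,0,1.55,0,0.3,0,1.7,0.36,0,2.04,0,0.4,0,1.7,0.59,0,2.51,0,0.5,0,1.7,0.77,0,2.83,0,0.56,0,1.7,0.9,0,3.06,0,0.58,0,1.7,0.95,0,3.25,0,0.58,0,1.7,0.95,0,3.4,0,0.58,0,1.7]'; python3 -c "
from h import *
P=np.array([.5248,.0832]);d=snap('wrist','w8')
p,r,s=tool();v=p[:2]-P;print(p,np.linalg.norm(v),np.arctan2(v[1],v[0]),s['force'],s['ft_torque'])"
```

```text
t: 14.65
tcp_pos: [0.5162, 0.1363, 0.1931]
tool_rot: [0.546, -0.453, 0.451, -0.541]
force: [-7.1, -7.2, 3.9]
finger_gap: 0.196
[0.51607446 0.13644607 0.19303629] 0.053956269914449476 1.7332245667657857 [-5.93200062 -3.27813582  4.59437719] [-0.72029747  1.05644424  0.1132471 ]
```

View pics/w8.png

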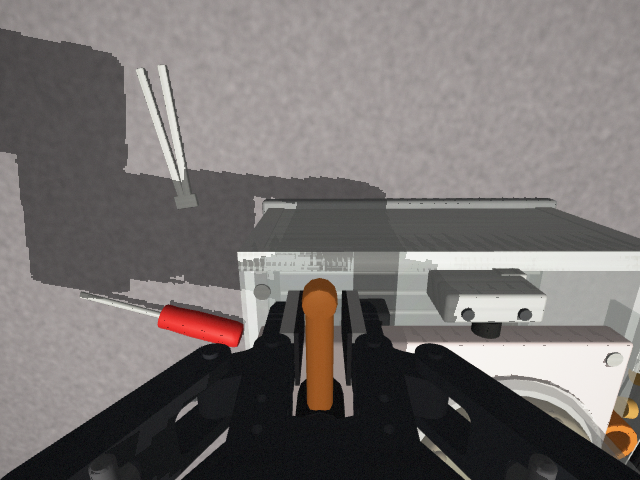

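```bash
python3 -c "
from h import *
d=load('pics/w8.pkl');crop(d,'w8c',280,265,360,425,3.7)
a=onz(d,319.5,405,.1925);b=onz(d,320,287,.1925);v=b-a;print(a,b,np.arctan2(v[1],v[0])-np.pi/2)
a=onz(d,237,252,.13);b=onz(d,639,251,.13);v=b-a;print(np.arctan2(v[1],v[0]))
a=onz(d,395,330,.168);b=onz(d,628,328,.168);v=b-a;print(np.arctan2(v[1],v[0]))
"
```

```text
[0.52307448 0.09576573 0.1925    ] [0.51277553 0.1532015  0.1925    ] 0.17742685655616364
0.18875028407446787
0.19796591865807675
```

View pics/w8c.png

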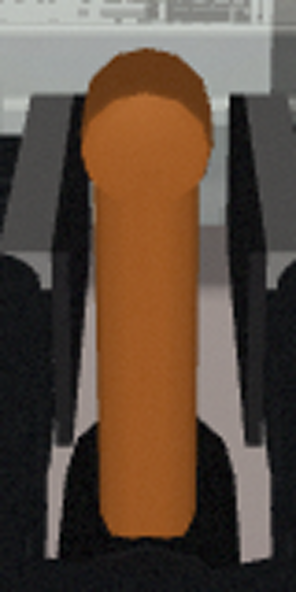

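```bash
python3 -m handwheel '[0,0,0.1,0,0,0,1.7,0,0,0.2,0,0,0,1.7,0,0,0.3,0,0,0,1.7,0,0,0.3,0,0,0,1.7]'; python3 -c "
from h import *
p,r,s=tool();print(p,s['force'])"
```

```text
t: 15.03
tcp_pos: [0.5164, 0.1366, 0.1927]
tool_rot: [0.548, -0.454, 0.449, -0.54]
force: [-9.4, -6.0, 7.8]
finger_gap: 0.2
[0.51636229 0.13662341 0.19271518] [-9.36743094 -6.03511064  7.76934275]
```

The lever is against its shut stop (angle error about 0.01 rad, reaction 9 N). Now release it and go above the knob.

```bash
python3 -m handwheel '[0,0,-0.3,0,0,0,1.9,0,0,-0.7,0,0,0,2,0,-2,-0.7,0,0,0,2,0,-6,-0.7,0,0,0,3,0,-10,-0.7,0,0,0,4.5,0,-11.5,-0.7,0,0,0,4.5]'; python3 -c "
from h import *
go(.5417,.0067,.305,-.44)"
```

```text
t: 15.53
tcp_pos: [0.5183, 0.1375, 0.3138]
tool_rot: [-0.541, 0.449, -0.455, 0.547]
force: [-0.0, 0.3, 0.4]
finger_gap: 0.525
shift cm [13.29  0.89 -0.09] rot [-0.012  0.623 -0.003]
```

```bash
python3 -m handwheel '[13.3,0.9,-0.1,-0.012,0.623,0,4.5,13.3,0.9,-0.1,-0.012,0.623,0,4.5,13.3,0.9,-0.1,-0.012,0.623,0,4.5,13.3,0.9,-0.1,-0.012,0.623,0,4.5,13.3,0.9,-0.1,-0.012,0.623,0,4.5,13.3,0.9,-0.1,-0.012,0.623,0,4.5]'; python3 -c "
from h import *
d=snap('wrist','w9');p,r,s=tool();print(p);go(.5417,.0067,.305,-.44)"
```

```text
t: 16.03
tcp_pos: [0.5391, 0.0047, 0.2993]
tool_rot: [-0.38, 0.6, -0.596, 0.375]
force: [0.3, 0.2, -0.0]
finger_gap: 0.53
[0.5386966  0.0055066  0.29917297]
shift cm [-0.23 -0.59  0.22] rot [0.01  0.001 0.003]
```

View pics/w9.png

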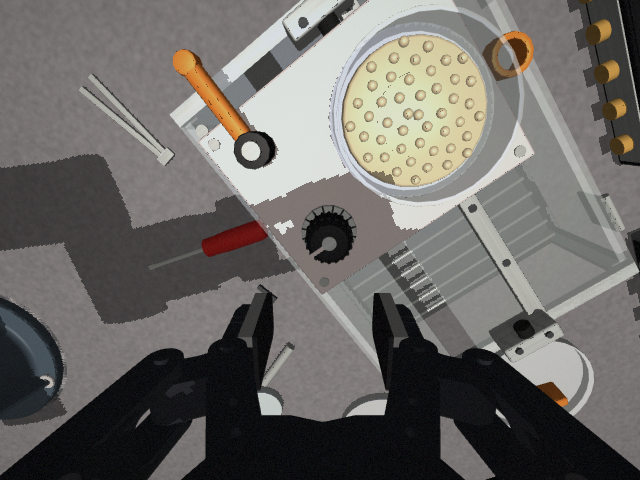

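The knob's top is at (329,243), with its white line pointing down-left. The lever is at (183,62)–(253,148), shut.

```bash
python3 -c "
from h import *
C=np.array([.6212,-.0096]);yaw=.189;Rm=np.array([[np.cos(yaw),-np.sin(yaw)],[np.sin(yaw),np.cos(yaw)]])
d=load('pics/w9.pkl');crop(d,'w9c',290,195,370,275,7)
k=onz(d,329,243,.198);cap=onz(d,252,148,.197);tip=onz(d,185,63,.1925)
print(k,(k[:2]-C)@Rm,(cap[:2]-C)@Rm);v=tip-cap;print(np.arctan2(v[1],v[0])-np.pi/2-yaw, np.linalg.norm(k-cap))
a=onz(d,390,202,.168);print((a[:2]-C)@Rm)
go(k[0],k[1],.3,-.44)
w=cloud(d);print(w[236:246:3,320:340:4,2])"
```

```text
[0.54449638 0.00531258 0.198     ] [-0.072536    0.02905786] [-0.07472454  0.10889888]
0.02456954008776241 0.07987727192827605
[-0.02251082  0.01999109]
shift cm [-0.23 -0.09  0.53] rot [0.01  0.001 0.003]
[[0.19838681 0.19873056 0.19852928 0.20014351 0.19922651]
 [0.19784854 0.1996778  0.20012118 0.20029719 0.19866846]
 [0.19944734 0.19985067 0.20015784 0.20120056 0.19964124]
 [0.19889105 0.19932385 0.19970547 0.20054693 0.19877467]]
```

View pics/w9c.png

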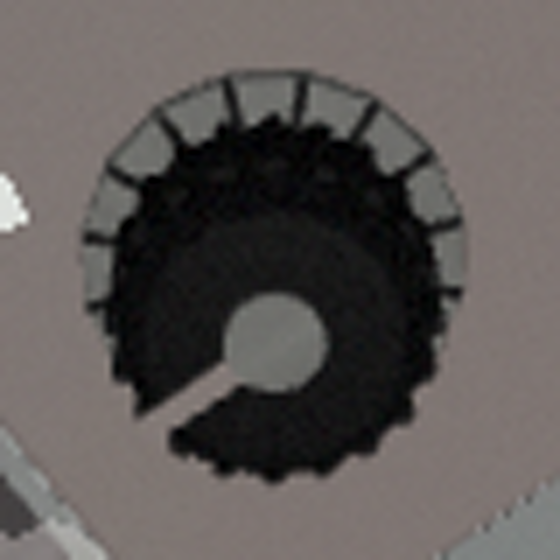

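```bash
python3 -c "
from h import *
d=load('pics/w9.pkl');crop(d,'w9l',160,35,290,185,5)
f=lambda u,v,z:onz(d,290+u/7,195+v/7,z)
v=f(155,425,.198)-f(275,342,.198);print('line',np.arctan2(v[1],v[0]))"
```

```text
line -2.9534606297801003
```

View pics/w9l.png

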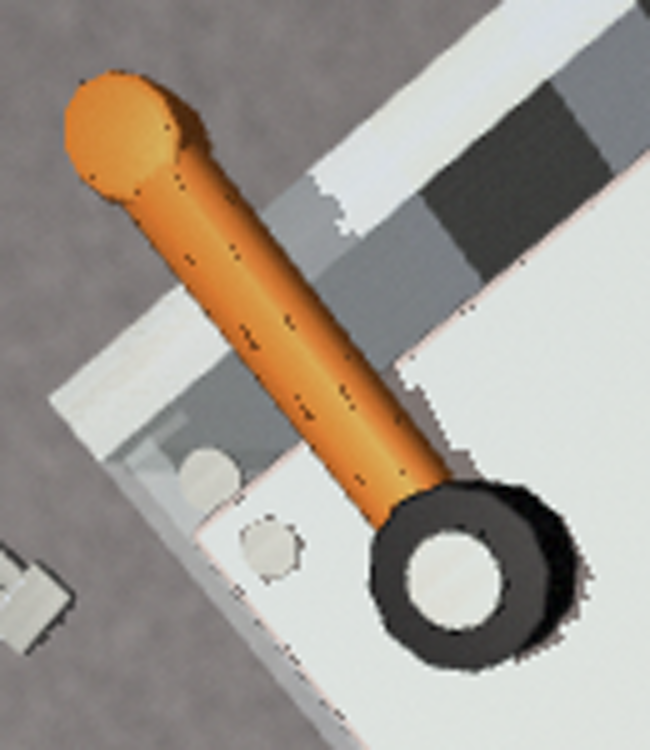

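```bash
python3 -c "
from h import *
d=load('pics/w9.pkl')
f=lambda u,v,z:onz(d,160+(u+.5)/5-.5,35+(v+.5)/5-.5,z)
def A(a,b): v=b-a; return np.arctan2(v[1],v[0])
print(A(f(458,577,.194),f(121,133,.1935))-np.pi/2, 'left edge of arm top', A(f(372,518,.186),f(122,205,.186))-np.pi/2)
print(A(f(442,480,.186),f(210,150,.186))-np.pi/2)
print('plate edges',A(f(200,525,.168),f(648,152,.168)), A(f(370,750,.168),f(200,525,.168))-np.pi/2)
"
```

```text
0.18008343094916301 left edge of arm top 0.20068822510280282
0.14564181888726369
plate edges 0.18719957392616413 0.15056867785505657
```

The lever is shut within measuring error. Now descend on the knob with 4.5 cm opening.

```bash
python3 -c "
from h import *
go(.5440,.0058,.194,-.44)"
```

```text
shift cm [-0.28 10.51  0.57] rot [0.01  0.001 0.003]
```

```bash
python3 -m handwheel '[-0.2,1,0.4,0.01,0,0,4.5,-0.3,4,0.6,0.01,0,0,4.5,-0.3,7,0.6,0.01,0,0,4.5,-0.3,9.3,0.6,0.01,0,0,4.5,-0.3,10.5,0.6,0.01,0,0,4.5,-0.3,10.5,0.6,0.01,0,0,4.5]'; python3 -c "
from h import *
d=snap('wrist','w10');p,r,s=tool();print(p,s['force']);go(.5440,.0058,.194,-.44);snap('side','s10')"
```

```text
t: 16.58
tcp_pos: [0.5416, 0.0075, 0.1909]
tool_rot: [-0.383, 0.598, -0.595, 0.377]
force: [0.1, 0.6, -0.9]
finger_gap: 0.526
[0.54277576 0.00715236 0.19256005] [-0.62142351  0.56402028  0.44408307]
shift cm [ 0.07 -0.14  0.17] rot [0.004 0.003 0.005]
```

View pics/w10.png

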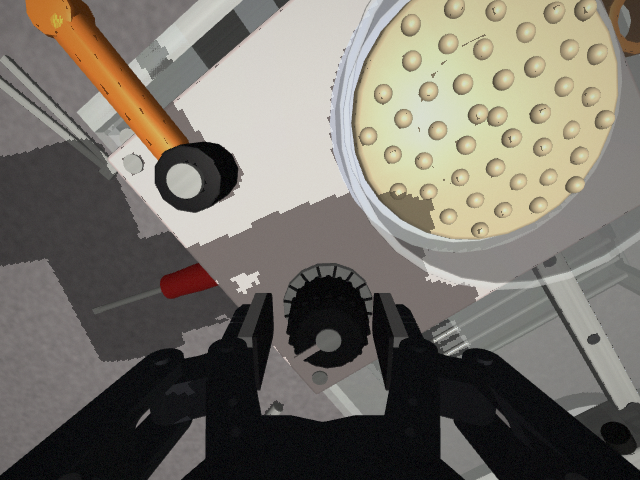

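View pics/s10.png

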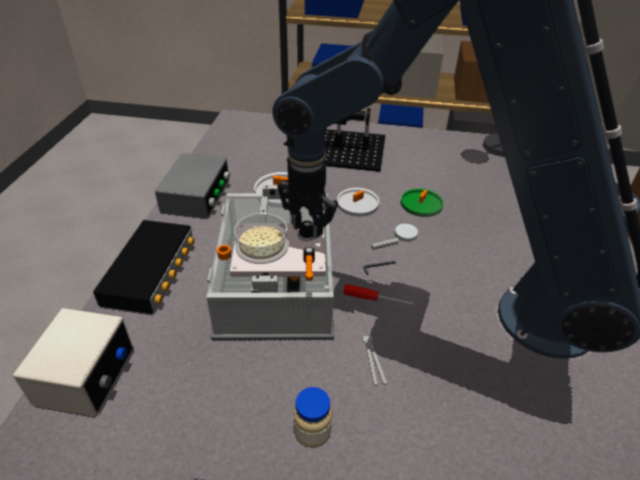

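```bash
python3 -c "
from h import *
d=load('pics/w10.pkl');p,r,s=tool();print(onz(d,328,340,.198),px(d,[p[0],p[1],.198]),px(d,[p[0],p[1],.18]))
k=onz(d,328,340,.198);go(k[0],k[1],.1935,-.44);crop(d,'w10c',270,250,390,400,5)
f=lambda u,v,z:onz(d,u,v,z)
v=onz(d,304,358,.198)-onz(d,328,340,.198);print('line',np.arctan2(v[1],v[0]))"
```

```text
[0.54402636 0.00478308 0.198     ] [325.28337982 336.11203338] [325.2476145  312.83984939]
shift cm [0.18 0.03 0.11] rot [0.001 0.002 0.004]
line -2.858487666716619
```

View pics/w10c.png

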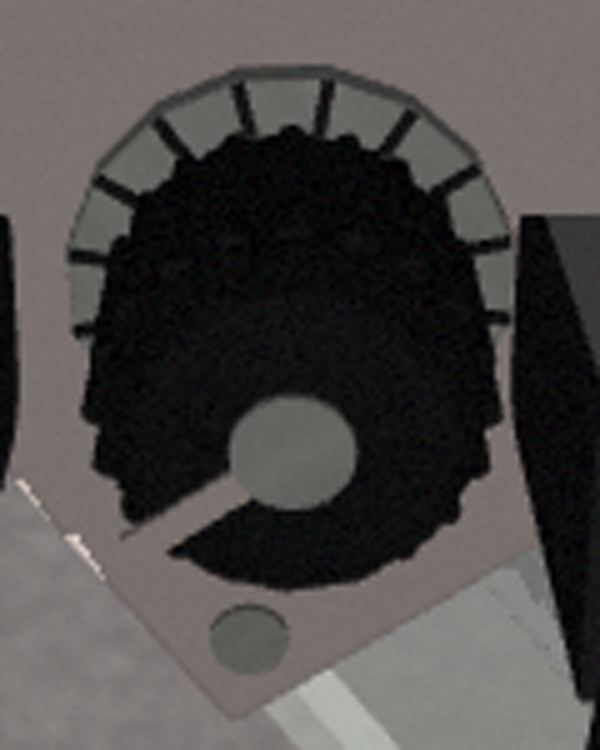

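```bash
python3 -m handwheel '[0.15,0,0.15,0,0,0,4.5,0.15,0,0.15,0,0,0,4.0,0.15,0,0.15,0,0,0,3.5,0.15,0,0.15,0,0,0,2.8,0.15,0,0.15,0,0,0,2.8,0.15,0,0.15,0,0,0,2.8]' 25; python3 -c "
from h import *
d=snap('wrist','w11');p,r,s=tool();print(p,s['force'],s['ft_torque'],s['finger_gap']*85,s['q'])
crop(d,'w11c',270,250,390,400,5)"
```

```text
t: 17.18
tcp_pos: [0.543, 0.0049, 0.1946]
tool_rot: [-0.38, 0.598, -0.597, 0.377]
force: [-4.0, 1.7, 6.4]
finger_gap: 0.365
[0.5430174  0.00487671 0.19459903] [-3.96775051  2.53483795  5.52941598] [ 0.34755347  0.5798509  -0.01661445] 31.06947093559589 [-0.19532417  0.49182528  1.69013232 -0.00358916  0.96411365  0.24741591]
```

View pics/w11c.png

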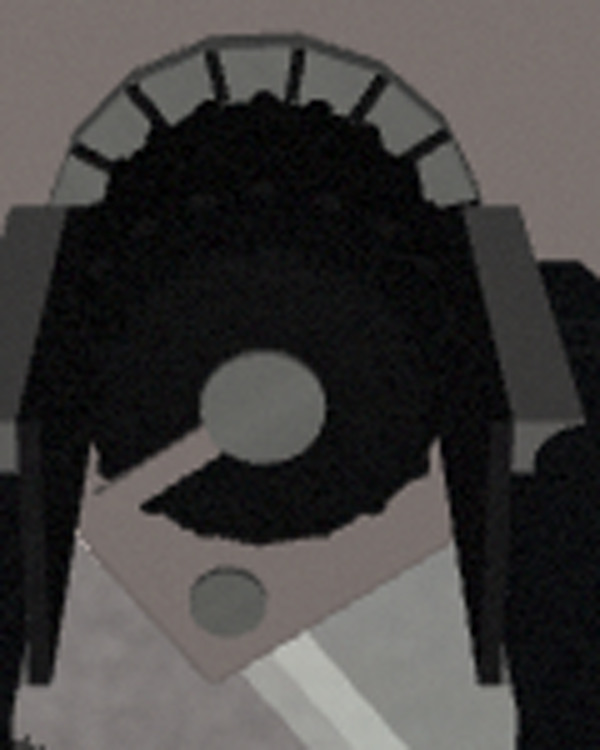

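```bash
python3 -m handwheel '[0,-0.15,0,0,0.1,0,2.8,0,-0.15,0,0,0.2,0,2.8,0,-0.15,0,0,0.3,0,2.8,0,-0.15,0,0,0.4,0,2.8,0,-0.15,0,0,0.5,0,2.8,0,-0.15,0,0,0.6,0,2.8,0,-0.15,0,0,0.7,0,2.8,0,-0.15,0,0,0.8,0,2.8,0,-0.15,0,0,0.9,0,2.8,0,-0.15,0,0,1.0,0,2.8]'; python3 -c "
from h import *
d=snap('wrist','w12');p,r,s=tool();print(p,s['force'],s['ft_torque'],s['finger_gap']*85)
M=r.as_matrix();print('phi',np.arctan2(M[1,2],M[0,2]))
r0=R.from_quat([-.38,.598,-.597,.377]).as_matrix();print(np.arctan2(r0[1,2],r0[0,2]))
crop(d,'w12c',270,250,390,400,5)"
```

```text
t: 18.07
tcp_pos: [0.5422, 0.0059, 0.1947]
tool_rot: [-0.047, 0.706, -0.705, 0.042]
force: [-1.4, 5.0, -0.8]
finger_gap: 0.359
[0.54221901 0.00590378 0.19469914] [-2.23778054  3.98357915 -0.08425023] [ 0.70184934  0.3979865  -0.0581387 ] 30.62937352712487
phi -1.44999227271408
-0.4414633628059329
```

View pics/w12c.png

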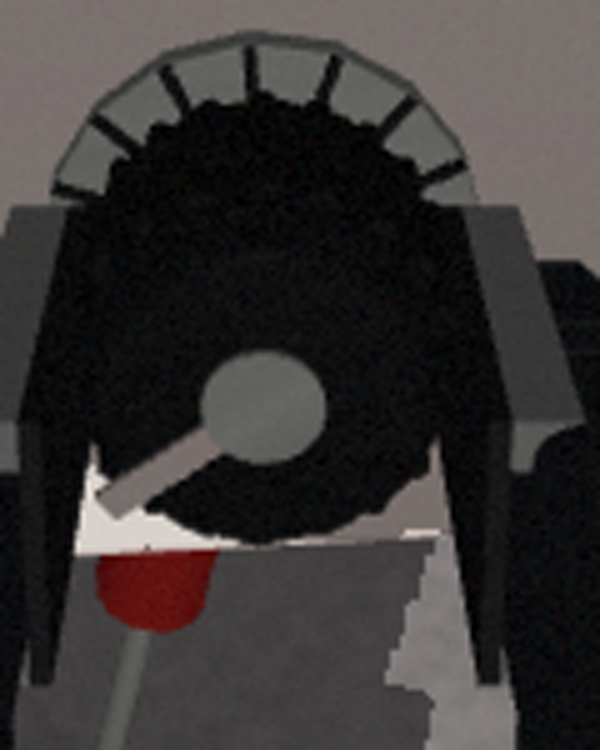

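The white line has not moved relative to the pads, so there was no slip. It has turned 1.0 rad; 0.17 more, then release.

```bash
python3 -m handwheel '[0,0,0,0,0.08,0,2.8,0,0,0,0,0.15,0,2.8,0,0,0,0,0.17,0,2.8,0,0,0,0,0.17,0,2.8]'; python3 -c "
from h import *
d=snap('wrist','w13');p,r,s=tool();print(p,s['force'],s['ft_torque'],s['finger_gap']*85)
M=r.as_matrix();print('phi',np.arctan2(M[1,2],M[0,2])+.4415)
crop(d,'w13c',270,250,390,400,5)"; python3 -m handwheel '[0,0,0,0,0,0,3.2,0,0,0,0,0,0,3.6,0,0,0,0,0,0,4.2,0,0,0,0,0,0,4.5,0,0,0,0,0,0,4.5]'; python3 -c "
from h import *
d=snap('wrist','w14');p,r,s=tool();print(p,s['force'],s['ft_torque'],s['finger_gap']*85)
crop(d,'w14c',270,250,390,400,5)"
```

```text
t: 18.45
tcp_pos: [0.5422, 0.0061, 0.1947]
tool_rot: [0.012, 0.707, -0.707, -0.017]
force: [-2.8, 5.5, -1.5]
finger_gap: 0.362
[0.54221093 0.00612081 0.19470283] [-2.736985    5.31295506 -0.44688247] [0.86525625 0.41061104 0.00290186] 30.696426269954458
phi -1.1702093935760238
t: 18.92
tcp_pos: [0.5447, 0.0038, 0.1954]
tool_rot: [-0.014, -0.706, 0.708, 0.015]
force: [-0.7, -0.7, 0.4]
finger_gap: 0.528
[0.54464471 0.00379547 0.19528272] [-0.16075128  0.0029757  -0.18984132] [ 0.00332342 -0.01208085 -0.03340859] 44.67169797790975
```

View pics/w13c.png

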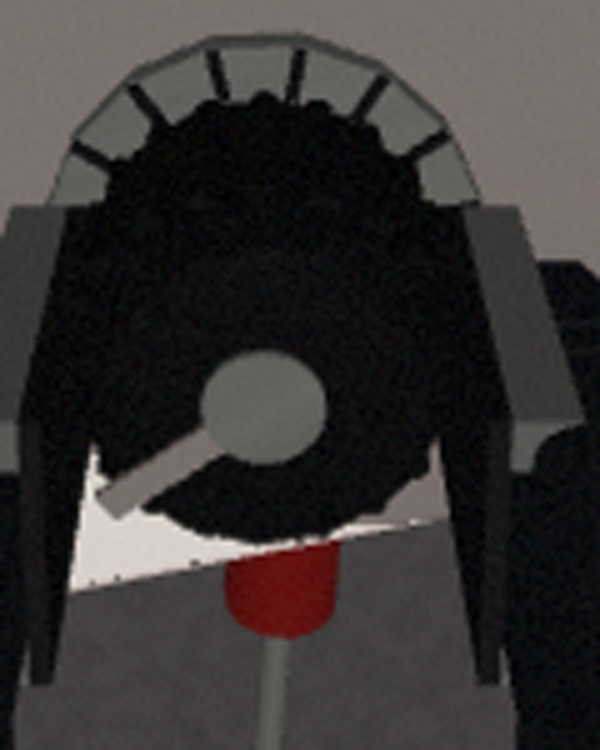

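View pics/w14c.png

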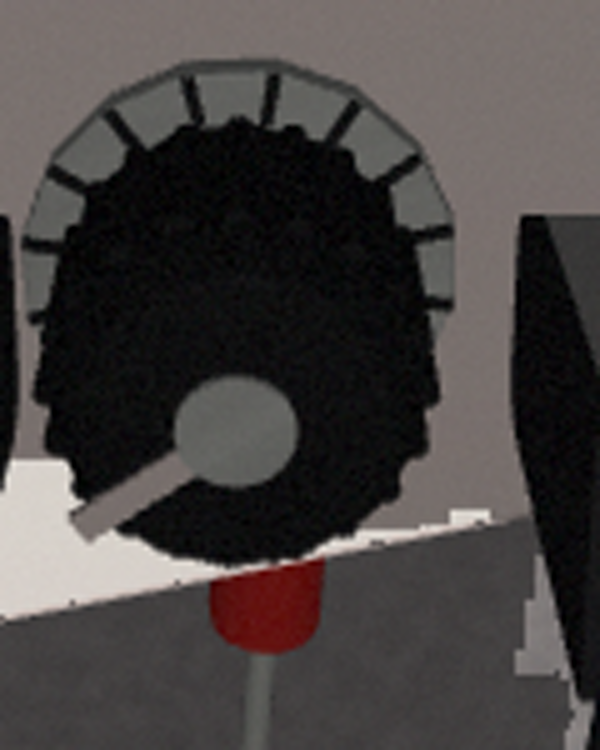

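```bash
python3 -m handwheel '[0.05,-2,-0.2,0,0,0,4.5,0.05,-5,-0.2,0,0,0,4.5,0.05,-8.5,-0.2,0,0,0,4.5,0.05,-11,-0.2,0,0,0,4.5,0.05,-11.5,-0.2,0,0,0,4.5]'; python3 -c "
from h import *
d=snap('wrist','w15');p,r,s=tool();print(p)
go(.462,-.3485,.25,-.79)"
```

```text
t: 19.38
tcp_pos: [0.5469, 0.0059, 0.3152]
tool_rot: [-0.017, -0.705, 0.709, 0.012]
force: [1.4, 1.0, 0.2]
finger_gap: 0.527
[0.54625564 0.00604267 0.31386482]
shift cm [ 7.03  6.52 35.73] rot [-0.007 -0.821 -0.003]
```

View pics/w15.png

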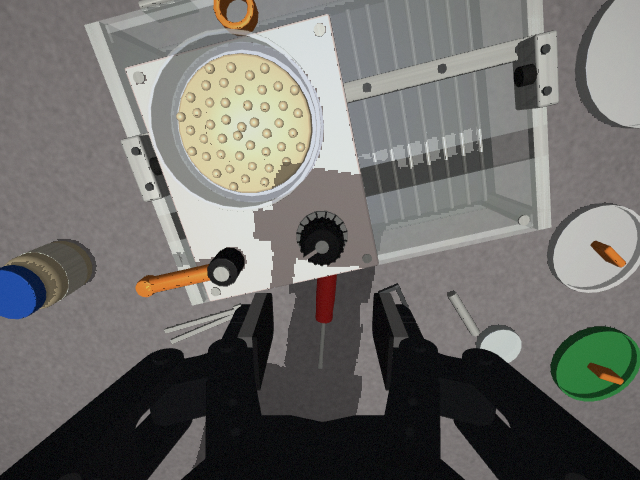

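```bash
python3 -c "
from h import *
C=np.array([.6212,-.0096]);yaw=.189;Rm=np.array([[np.cos(yaw),-np.sin(yaw)],[np.sin(yaw),np.cos(yaw)]])
d=load('pics/w15.pkl')
for u in [(151,118),(323,118),(236,28),(236,206)]: print(onz(d,*u,.213))
b=onz(d,236.5,117,.213)[:2];print(b,(b-C)@Rm)
v=onz(d,304,257,.198)-onz(d,321,247,.198);print('line',np.arctan2(v[1],v[0]))
crop(d,'w15c',290,200,370,280,7);crop(d,'w15b',120,10,350,220,3.4)
for f,a in [('w9',(329,243)),('w15',(321,247))]:
  k=onz(load('pics/'+f+'.pkl'),*a,.198)[:2];print((k-C)@Rm)
"
```

```text
[0.63729832 0.10694928 0.213     ]
[0.63290926 0.00088712 0.213     ]
[0.68390325 0.04895645 0.213     ]
[0.58007745 0.06097565 0.213     ]
[0.63570012 0.05422706] [0.02623353 0.05996623]
line 2.082615979153988
[-0.072536    0.02905786]
[-0.07300599  0.02976203]
```

View pics/w15c.png

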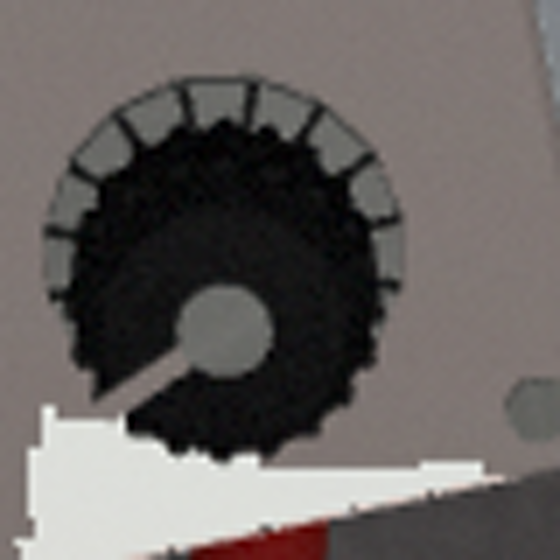

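View pics/w15b.png

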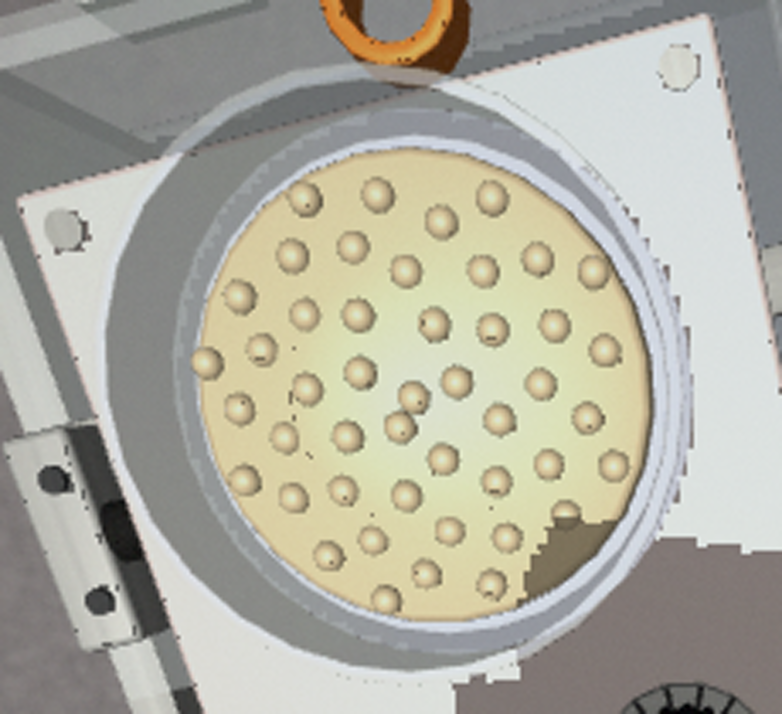

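```bash
python3 -c "
from h import *
d=load('pics/w15.pkl')
f=lambda u,v,z:onz(d,290+(u+.5)/7-.5,200+(v+.5)/7-.5,z)
v=f(112,403,.198)-f(225,330,.198);print('line now',np.arctan2(v[1],v[0])-2*np.pi)
d=load('pics/w9.pkl');f=lambda u,v,z:onz(d,290+(u+.5)/7-.5,195+(v+.5)/7-.5,z)
v=f(152,427,.198)-f(275,342,.198);print('line before',np.arctan2(v[1],v[0]))
crop(d,'w9b',320,0,540,215,3.4)
"; python3 -m handwheel '[7,6.5,35.7,0,-0.82,0,4.5,7,6.5,35.7,0,-0.82,0,4.5,7,6.5,35.7,0,-0.82,0,4.5,7,6.5,35.7,0,-0.82,0,4.5,7,6.5,35.7,0,-0.82,0,4.5,7,6.5,35.7,0,-0.82,0,4.5,7,6.5,35.7,0,-0.82,0,4.5,7,6.5,35.7,0,-0.82,0,4.5,7,6.5,35.7,0,-0.82,0,4.5,7,6.5,35.7,0,-0.82,0,4.5]'; python3 -c "
from h import *
d=snap('wrist','w16');p,r,s=tool();print(p)
t=snap('top','t16');crop(t,'t16c',245,150,405,275,5)
go(.462,-.3485,.25,-.79)"
```

```text
line now -4.157675929978575
line before -2.954217580857793
t: 20.27
tcp_pos: [0.4575, -0.3516, 0.2438]
tool_rot: [0.27, -0.654, 0.655, -0.265]
force: [-0.0, 0.2, 0.6]
finger_gap: 0.525
[ 0.45707649 -0.35390054  0.24331999]
shift cm [-0.47 -0.63  0.13] rot [ 0.003 -0.006  0.005]
```

View pics/w9b.png

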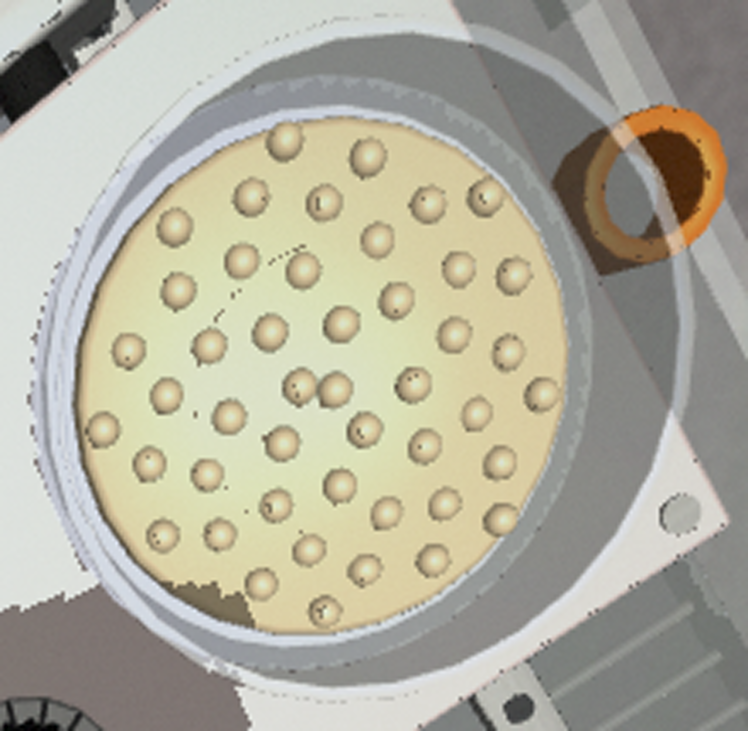

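View pics/w16.png

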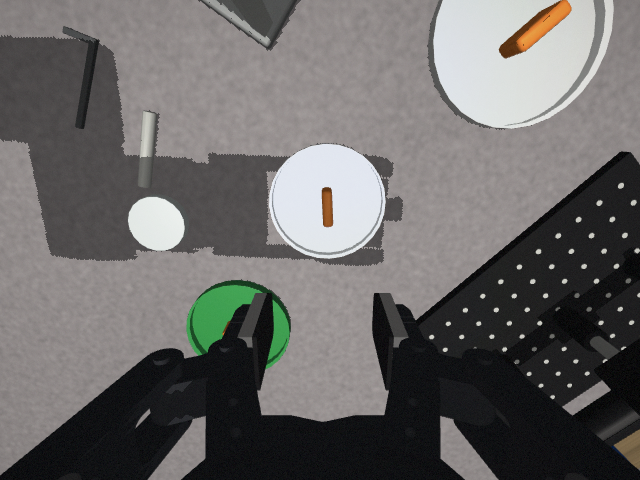

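View pics/t16c.png

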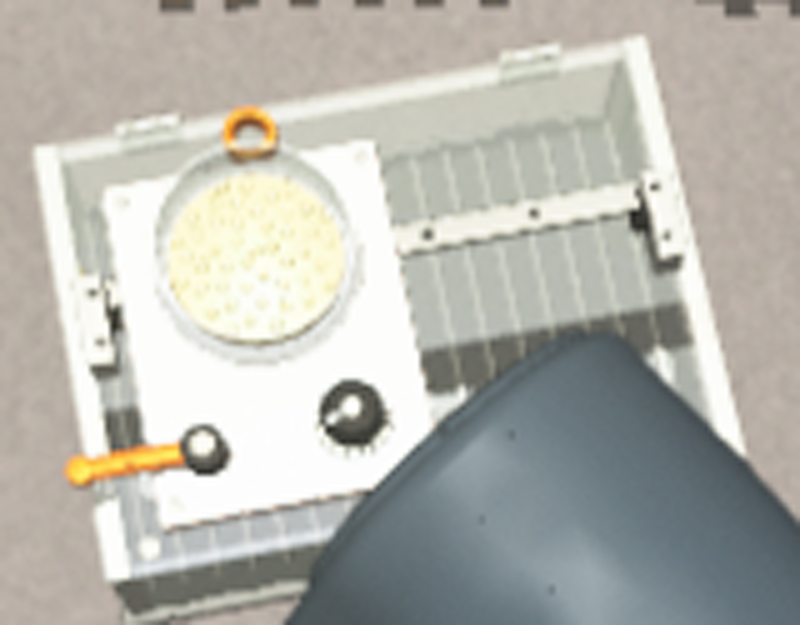

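```bash
python3 -c "
from h import *
C=np.array([.6212,-.0096]);yaw=.189;Rm=np.array([[np.cos(yaw),-np.sin(yaw)],[np.sin(yaw),np.cos(yaw)]])
def fitc(f,o,s,pts):
  d=load('pics/'+f+'.pkl');W=np.array([onz(d,o[0]+(u+.5)/s-.5,o[1]+(v+.5)/s-.5,.213)[:2] for u,v in pts])
  A=np.c_[2*W,np.ones(len(W))];x=np.linalg.lstsq(A,(W**2).sum(1),rcond=None)[0];r=np.sqrt(x[2]+x[0]**2+x[1]**2);print(f,x[:2],r,(x[:2]-C)@Rm)
fitc('w9',(320,0),3.4,[(420,18),(540,48),(640,130),(690,260),(692,330),(660,470),(600,560),(530,630),(440,680),(340,702),(240,680)])
fitc('w15',(120,10),3.4,[(390,65),(280,92),(170,160),(120,260),(106,350),(125,470),(180,560),(250,620),(330,660),(410,672)])
d=load('pics/t16.pkl')
f=lambda u,v,z: onz(d,245+(u+.5)/5-.5,150+(v+.5)/5-.5,z)
for n,(u,v) in dict(l1=(105,190),l2=(372,142),r=(430,435)).items(): print(n,(f(u,v,.168)[:2]-C)@Rm)
d=load('pics/w16.pkl');a=onz(d,327,191,.04);b=onz(d,328,224,.04);v=b-a;print('tab',(a+b)/2,np.linalg.norm(v),np.arctan2(v[1],v[0]))
print('skirt',onz(d,328,200.5,.012)); crop(d,'w16c',260,130,400,270,5)
"
```

```text
w9 [0.63035993 0.0570255 ] 0.05359501453352709 [0.02151421 0.06371814]
w15 [0.6309601  0.05544514] 0.05211381094403387 [0.02180677 0.06205316]
l1 [0.07892568 0.13801784]
l2 [ 0.07801499 -0.00860937]
r [-0.08851366 -0.00703615]
tab [ 0.46445778 -0.3526631   0.04      ] 0.0324593966118353 -2.332192105257082
skirt [ 0.46597795 -0.35235704  0.012     ]
```

View pics/w16c.png

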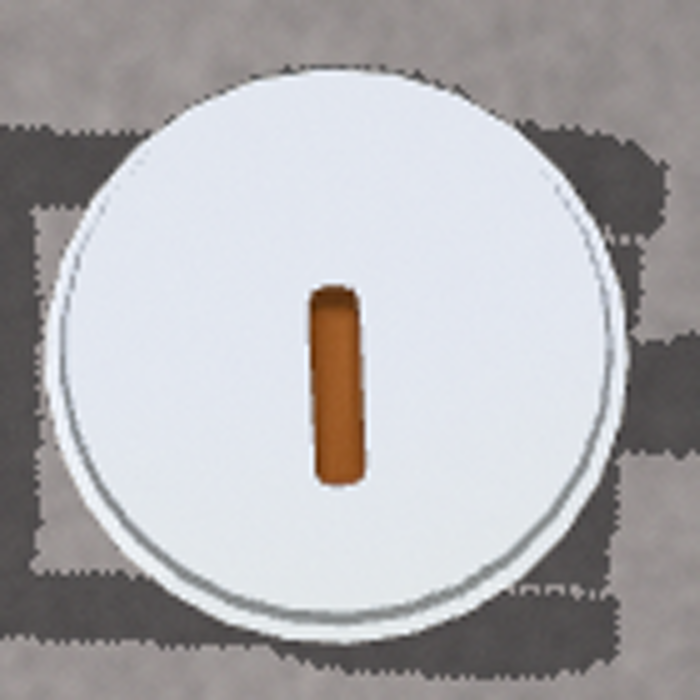

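```bash
python3 -c "
from h import *
d=load('pics/w16.pkl');f=lambda u,v,z:onz(d,260+(u+.5)/5-.5,130+(v+.5)/5-.5,z)
a=f(334.5,307,.04);b=f(341,485,.04);v=b-a;print('tab',(a+b)/2,np.linalg.norm(v),np.arctan2(v[1],v[0]))
c=(a+b)/2;go(c[0],c[1],.10,np.arctan2(v[1],v[0])+np.pi/2)
print(px(d,[c[0],c[1],.014]))"
```

```text
tab [ 0.46328482 -0.35335249  0.04      ] 0.03510867312257519 -2.3264684591873266
shift cm [-0.3  14.37  0.61] rot [ 0.003 -0.041  0.005]
[326.87904139 203.3891487 ]
```

```bash
python3 -m handwheel '[-0.3,2,0.6,0,-0.04,0,4.5,-0.3,6,0.6,0,-0.04,0,4.5,-0.3,10,0.6,0,-0.04,0,4.5,-0.3,13,0.6,0,-0.04,0,4.5,-0.3,14.3,0.6,0,-0.04,0,4.5,-0.3,14.3,0.6,0,-0.04,0,4.5]'; python3 -c "
from h import *
d=snap('wrist','w17');p,r,s=tool();print(p,px(d,[p[0],p[1],.04]));crop(d,'w17c',240,190,400,350,4)"
```

```text
t: 20.87
tcp_pos: [0.4631, -0.3462, 0.0987]
tool_rot: [-0.285, 0.652, -0.645, 0.279]
force: [-0.6, 0.4, -0.9]
finger_gap: 0.53
[ 0.46430278 -0.34762067  0.10092949] [324.77062418 272.09173408]
```

View pics/w17c.png

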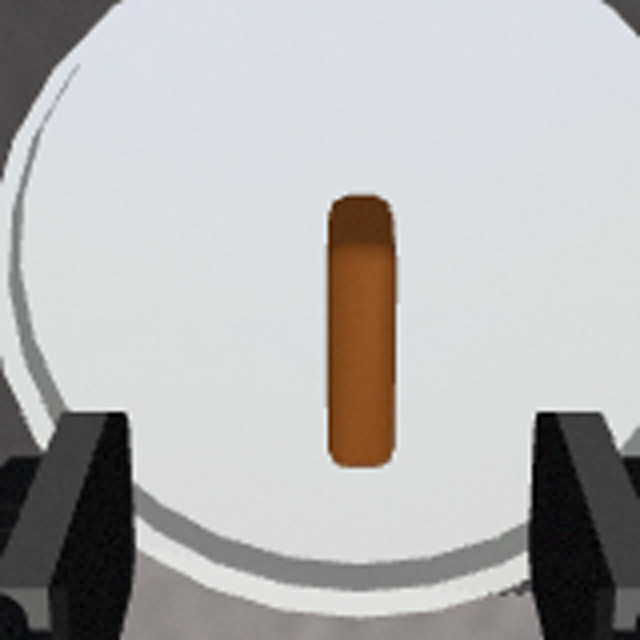

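```bash
python3 -c "
from h import *
d=load('pics/w17.pkl');c=onz(d,330.2,278.5,.04);print(c);p,r,s=tool();M=r.as_matrix();phi=np.arctan2(M[1,2],M[0,2]);print(phi);go(c[0],c[1],.038,phi)"
```

```text
[ 0.46387248 -0.3526749   0.04      ]
-0.750193663125013
shift cm [0.37 6.29 0.36] rot [0.007 0.    0.004]
```

```bash
python3 -m handwheel '[0.35,1,0.35,0,0,0,4.0,0.35,3,0.35,0,0,0,3.5,0.35,5,0.35,0,0,0,3.0,0.35,6.1,0.35,0,0,0,3.0,0.35,6.2,0.35,0,0,0,3.0,0.35,6.2,0.35,0,0,0,3.0]' 30; python3 -c "
from h import *
d=snap('wrist','w18');p,r,s=tool();print(p,s['force']);crop(d,'w18c',220,230,420,430,3)"
```

```text
t: 21.42
tcp_pos: [0.4656, -0.3554, 0.0415]
tool_rot: [0.283, -0.648, 0.649, -0.28]
force: [0.8, 0.5, -0.3]
finger_gap: 0.352
[ 0.46591063 -0.35578015  0.04205288] [-0.02649582  0.16819174  0.01582054]
```

View pics/w18c.png

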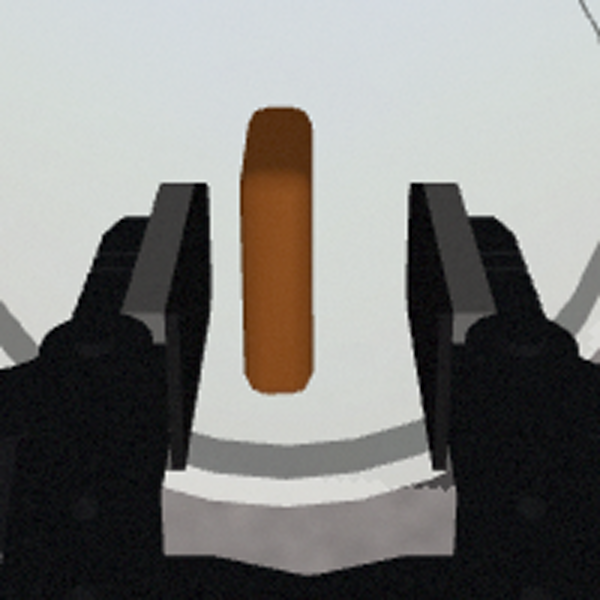

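```bash
python3 -m handwheel '[0,0.3,-0.45,0,0,0,3.0,0,0.3,-0.45,0,0,0,3.0,0,0.3,-0.45,0,0,0,3.0,0,0.3,-0.45,0,0,0,3.0]'; python3 -c "
from h import *
d=snap('wrist','w19');p,r,s=tool();print(p,s['force'],px(d,[p[0],p[1],.04]));crop(d,'w19c',220,230,420,430,3)
w=cloud(d);
"
```

```text
t: 21.8
tcp_pos: [0.4623, -0.3524, 0.0389]
tool_rot: [0.283, -0.648, 0.649, -0.28]
force: [0.3, -0.6, 0.5]
finger_gap: 0.352
[ 0.4623266  -0.35243423  0.03879761] [-0.6739734  -0.09271201  0.23933058] [319.94021423 329.41984725]
```

View pics/w19c.png

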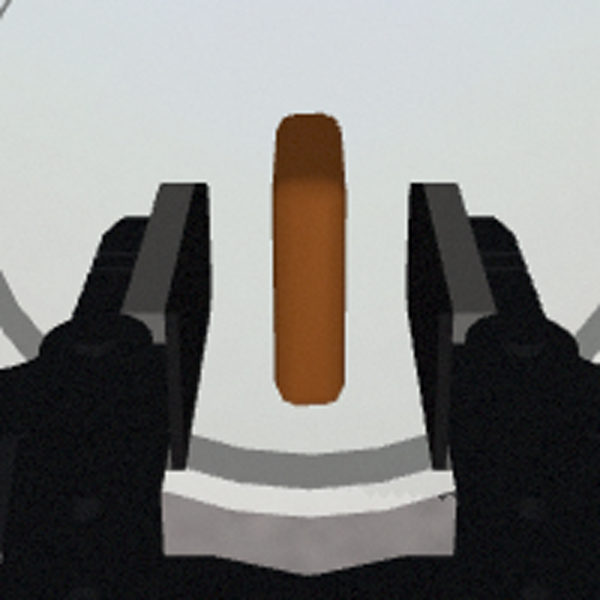

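```bash
python3 -m handwheel '[0,0,0,0,0,0,0.7,0,0,0,0,0,0,0.7,0,0,0,0,0,0,0.7,0,0,0,0,0,0,0.7,0,0,0,0,0,0,0.7,0,-0.5,0,0,0,0,0.7,0,-1.5,0,0,0,0,0.7,0,-3,0,0,0,0,0.7,0,-3,0,0,0,0,0.7,0,-3,0,0,0,0,0.7]' 40; python3 -c "
from h import *
d=snap('wrist','w20');p,r,s=tool();print(p,s['force'],s['finger_gap']*85)
M=r.as_matrix();print(M.round(3))"
```

```text
t: 22.68
tcp_pos: [0.4627, -0.3526, 0.0693]
tool_rot: [0.283, -0.647, 0.65, -0.28]
force: [0.5, -0.1, 0.1]
finger_gap: 0.107
[ 0.46225885 -0.35218816  0.06862008] [-0.74131181 -0.46292351 -0.97522959] 8.963165653381505
[[-0.682 -0.003  0.731]
 [-0.731 -0.004 -0.682]
 [ 0.005 -1.     0.   ]]
```

View pics/w20.png

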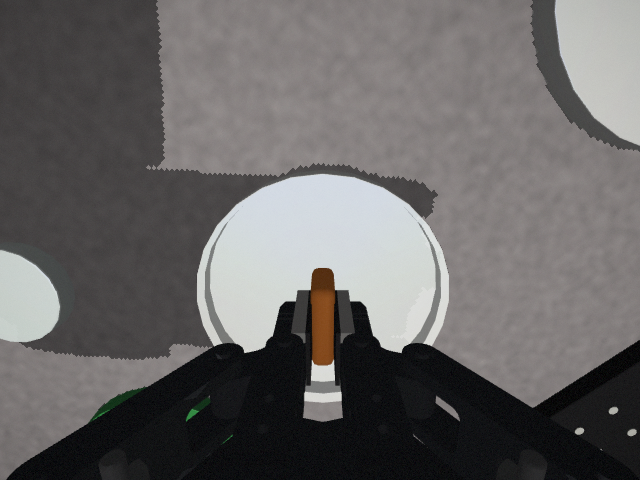

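```bash
python3 -m handwheel '[0,-4,0,0,0,0,0.7,0,-8,0,0,0,0,0.7,0,-12,0,0,0,0,0.7,0,-16,0,0,0,0,0.7,0,-20,0,0,0,0,0.7,0,-23,0,0,0,0,0.7,0,-25,0,0,0,0,0.7,0,-25,0,0,0,0,0.7]'; python3 -c "
from h import *
d=load('pics/w19.pkl');c=onz(d,323.3,326.7,.04)
p=np.array([.46233,-.35243,.0388]);r=R.from_quat([.283,-.648,.649,-.28]);print('off tool',r.as_matrix().T@(c-p))
d=load('pics/w20.pkl');print(px(d,[.46226,-.35219,.07]))
go(.6306,.0563,.32,-.75)"
```

```text
t: 23.4
tcp_pos: [0.4647, -0.353, 0.323]
tool_rot: [0.282, -0.645, 0.652, -0.281]
force: [0.5, -0.4, -0.5]
finger_gap: 0.109
off tool [-0.00126306 -0.00120618  0.00137657]
[318.30972034 328.8478335 ]
shift cm [-41.24  -0.07 -15.8 ] rot [-0.009 -0.001  0.005]
```

```bash
python3 -m handwheel '[-3,0,-1.15,-0.009,0,0.005,0.7,-7,0,-2.7,-0.009,0,0.005,0.7,-11,0,-4.2,-0.009,0,0.005,0.7,-15,0,-5.75,-0.009,0,0.005,0.7,-19,0,-7.3,-0.009,0,0.005,0.7,-23,0,-8.8,-0.009,0,0.005,0.7,-27,0,-10.3,-0.009,0,0.005,0.7,-31,0,-11.9,-0.009,0,0.005,0.7,-34,0,-13,-0.009,0,0.005,0.7,-36,0,-13.8,-0.009,0,0.005,0.7]';python3 -m handwheel '[-2,0,-0.8,0,0,0,0.7,-4,0,-1.5,0,0,0,0.7,-5,0,-2,0,0,0,0.7,-5,0,-2,0,0,0,0.7,-5,0,-2,0,0,0,0.7,-5,0,-2,0,0,0,0.7,-5,0,-2,0,0,0,0.7]'; python3 -c "
from h import *
d=snap('wrist','w21');p,r,s=tool();print(p,s['force'],s['finger_gap']*85)
go(.6297,.0554,.27,-.75)"
```

```text
t: 24.23
tcp_pos: [0.6078, 0.0105, 0.314]
tool_rot: [-0.285, 0.653, -0.644, 0.281]
force: [-0.3, -0.3, -0.6]
finger_gap: 0.105
t: 24.82
tcp_pos: [0.6269, 0.0548, 0.3165]
tool_rot: [-0.283, 0.652, -0.646, 0.28]
force: [0.5, -0.4, 0.1]
finger_gap: 0.107
[0.62699932 0.05482636 0.31677   ] [-0.41680807  0.08785945  0.04983001] 8.926205171214997
shift cm [-0.23  4.68  0.2 ] rot [ 0.01  -0.003  0.   ]
```

View pics/w21.png

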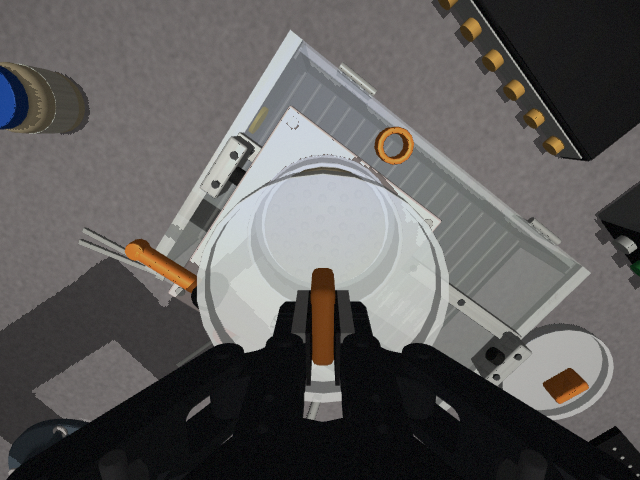

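```bash
python3 -m handwheel '[-0.2,1,0.2,0.008,0,0,0.7,-0.2,2.5,0.2,0.008,0,0,0.7,-0.2,4,0.2,0.008,0,0,0.7,-0.2,5,0.2,0.008,0,0,0.7,-0.2,5.4,0.2,0.008,0,0,0.7,-0.2,5.4,0.2,0.008,0,0,0.7,-0.2,5.4,0.2,0.008,0,0,0.7,-0.2,5.4,0.2,0.008,0,0,0.7]'; python3 -c "
from h import *
d=snap('wrist','w22');p,r,s=tool();print(p,s['force'],r.as_matrix()[2])
go(.6297,.0554,.242,-.75)
t=snap('side','s22');crop(t,'s22c',200,170,360,290,5)
t=snap('top','t22');crop(t,'t22c',245,150,405,275,5)"
```

```text
t: 25.53
tcp_pos: [0.6305, 0.0564, 0.2639]
tool_rot: [-0.281, 0.649, -0.648, 0.282]
force: [-0.7, 0.3, -0.7]
finger_gap: 0.106
[0.63044852 0.05649152 0.26395455] [ 0.24598353 -0.23597025 -0.90903413] [-1.65251821e-03 -9.99998593e-01  2.88821660e-04]
shift cm [0.13 2.2  0.02] rot [-0.    -0.001 -0.002]
```

View pics/w22.png

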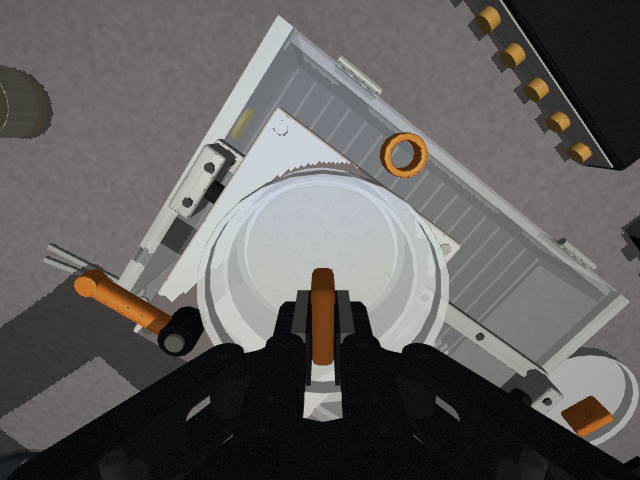

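View pics/s22c.png

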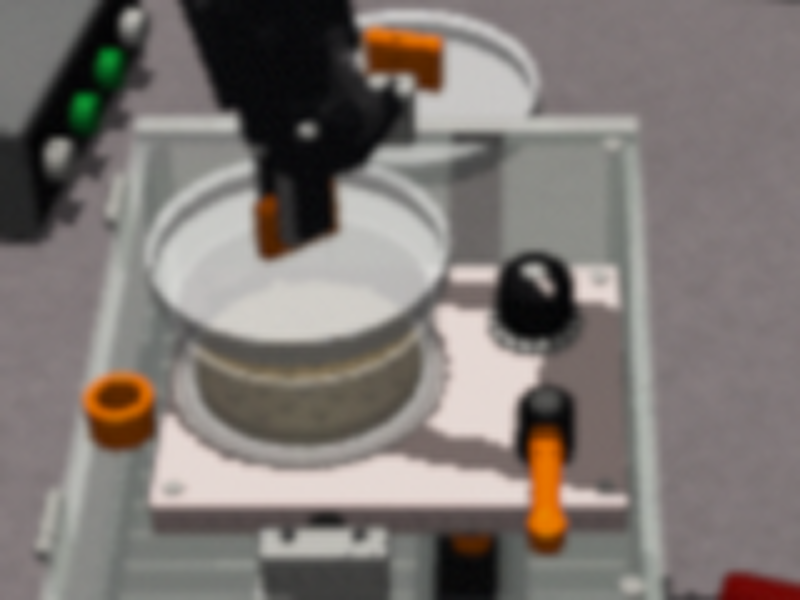

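```bash
python3 -c "
from h import *
d=load('pics/s6.pkl');print(onz(d,261,230,.213));print(px(d,[.6306,.0563,.213]))
d=load('pics/s22.pkl');print('lid pred',px(d,[.6313,.0574,.225]),px(d,[.6313,.0574,.2386]))"
```

```text
[0.62808605 0.0615415  0.213     ]
[260.45624218 228.226633  ]
lid pred [259.63761694 223.9472088 ] [259.2396054  218.67417815]
```

View pics/t22c.png

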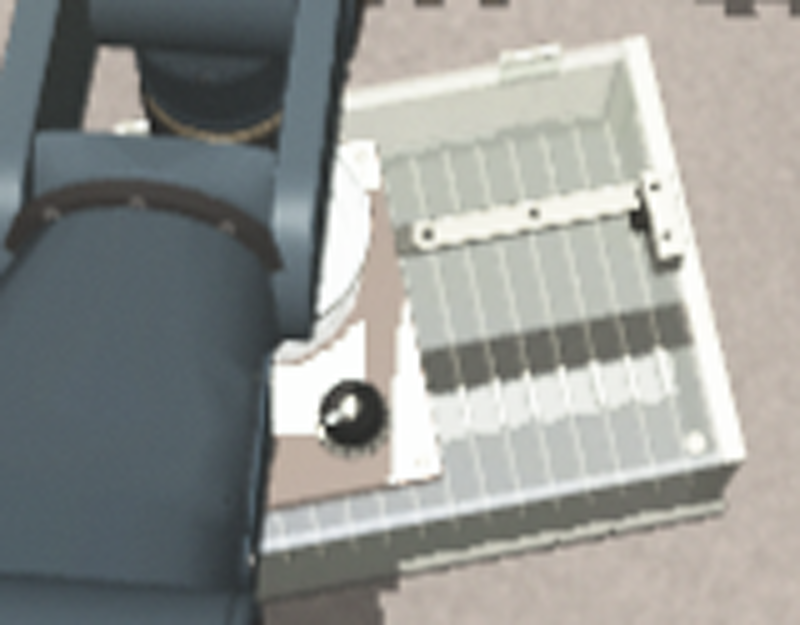

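```bash
python3 -m handwheel '[0.05,0.3,0,0,0,0,0.7,0.05,0.6,0,0,0,0,0.7,0.05,0.9,0,0,0,0,0.7,0.05,1.1,0,0,0,0,0.7,0.05,1.3,0,0,0,0,0.7,0.05,1.5,0,0,0,0,0.7,0.05,1.6,0,0,0,0,0.7]'; python3 -c "
from h import *
p,r,s=tool();print(p,s['force'],s['ft_torque']);t=snap('side','s23');crop(t,'s23c',200,170,360,290,5)"
```

```text
t: 26.27
tcp_pos: [0.6293, 0.0563, 0.2464]
tool_rot: [-0.282, 0.649, -0.648, 0.282]
force: [-1.0, 0.0, -1.3]
finger_gap: 0.11
[0.62932074 0.05631382 0.24642152] [-1.03570446e+00  1.24616982e-03 -1.29199129e+00] [-0.02890999 -0.008569    0.00661079]
```

View pics/s23c.png

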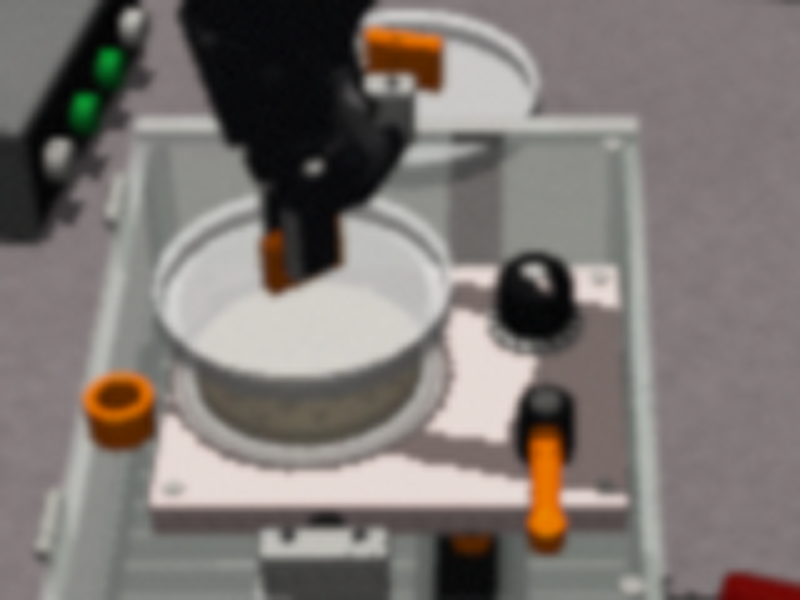

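```bash
python3 -m handwheel '[0,0.1,0,0,0,0,0.7,0,0.2,0,0,0,0,0.7,0,0.3,0,0,0,0,0.7,0,0.3,0,0,0,0,0.7]'; python3 -c "
from h import *
p,r,s=tool();print(p,s['force'],s['ft_torque'])"; python3 -m handwheel '[0,0.1,0,0,0,0,0.7,0,0.2,0,0,0,0,0.7,0,0.2,0,0,0,0,0.7]'; python3 -c "
from h import *
p,r,s=tool();print(p,s['force'],s['ft_torque'])"
```

```text
t: 26.65
tcp_pos: [0.6294, 0.0563, 0.2437]
tool_rot: [-0.282, 0.649, -0.648, 0.282]
force: [-1.3, 0.6, -0.9]
finger_gap: 0.107
[0.62937185 0.05630154 0.24370764] [-1.34396052  0.61516257 -0.94266316] [ 0.02361202 -0.01688935  0.02839298]
t: 26.9
tcp_pos: [0.6295, 0.0562, 0.2419]
tool_rot: [-0.282, 0.649, -0.648, 0.282]
force: [0.3, -1.1, -0.7]
finger_gap: 0.107
[0.62951851 0.05624995 0.24191408] [ 0.31706143 -1.13708106 -0.74723298] [-0.06698847 -0.04880524  0.03161859]
```

```bash
python3 -m handwheel '[0,0.1,0,0,0,0,0.7,0,0.15,0,0,0,0,0.7,0,0.15,0,0,0,0,0.7]'; python3 -c "
from h import *
p,r,s=tool();print(p,s['force'],s['ft_torque'])"; python3 -m handwheel '[0,0.1,0,0,0,0,0.7,0,0.1,0,0,0,0,0.7]'; python3 -c "
from h import *
p,r,s=tool();print(p,s['force'],s['ft_torque'])"
```

```text
t: 27.15
tcp_pos: [0.6296, 0.0563, 0.2417]
tool_rot: [-0.282, 0.649, -0.648, 0.282]
force: [-1.1, 1.1, 3.9]
finger_gap: 0.106
[0.62960801 0.05630805 0.24165098] [-1.0737181   1.05174516  3.85972654] [-0.09889093  0.31413407  0.00422464]
t: 27.32
tcp_pos: [0.6296, 0.0563, 0.2416]
tool_rot: [-0.282, 0.649, -0.648, 0.282]
force: [-2.5, 0.7, 8.1]
finger_gap: 0.105
[0.62959671 0.05634178 0.24162232] [-2.4709832   0.6694208   8.06813214] [-0.09289755  0.58245522 -0.00504173]
```

The contact height matches the prediction: TCP at 0.2416 against 0.242 expected for a seated lid. Now relieve the force and release slowly.

```bash
python3 -m handwheel '[0,-0.15,0,0,0,0,0.8,0,-0.2,0,0,0,0,1.2,0,-0.2,0,0,0,0,1.6,0,-0.2,0,0,0,0,2.4,0,-0.2,0,0,0,0,3,0,-1,0,0,0,0,3,0,-3,0,0,0,0,3,0,-6,0,0,0,0,3,0,-10,0,0,0,0,3,0,-10,0,0,0,0,3]'; python3 -m handwheel '[4,0,0,0,0,0,3,8,0,0,0,0,0,3,12,0,0,0,0,0,3,16,0,0,0,0,0,3,20,0,0,0,0,0,3,23,0,0,0,0,0,3,23,0,0,0,0,0,3]'; python3 -c "
from h import *
p,r,s=tool();print(p,s['force'])
t=snap('side','s24');crop(t,'s24c',200,170,360,290,5);t=snap('top','t24');crop(t,'t24c',245,150,405,275,5);snap('wrist','w24')"
```

```text
t: 28.15
tcp_pos: [0.6336, 0.056, 0.3485]
tool_rot: [0.277, -0.646, 0.651, -0.287]
force: [0.7, 0.3, 0.9]
finger_gap: 0.353
t: 28.73
tcp_pos: [0.4693, -0.1149, 0.3398]
tool_rot: [-0.281, 0.649, -0.649, 0.279]
force: [-0.6, 0.4, -0.5]
finger_gap: 0.352
[ 0.46931833 -0.11489807  0.33979489] [-0.55609316  0.37849572 -0.54840008]
```

View pics/s24c.png

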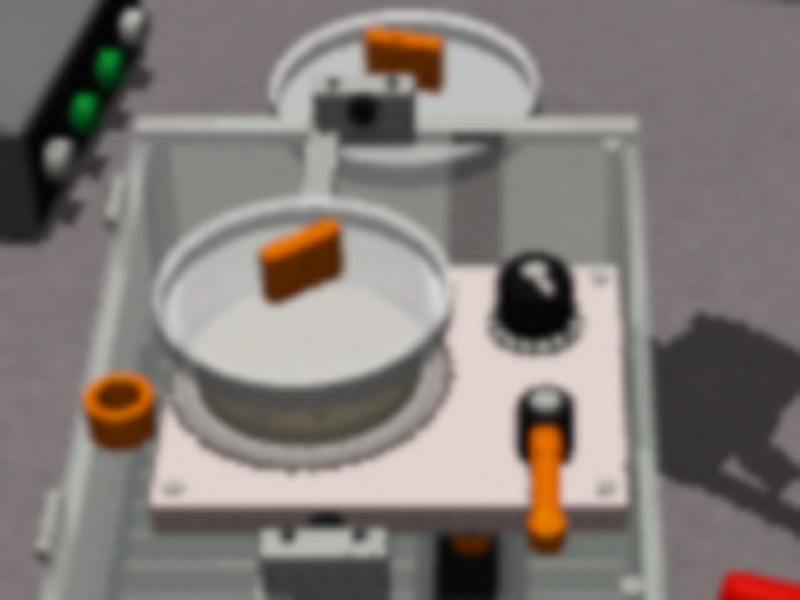

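View pics/t24.png

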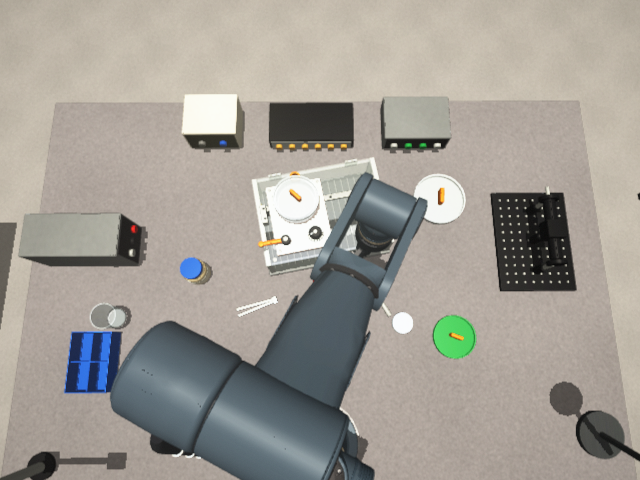

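View pics/w24.png

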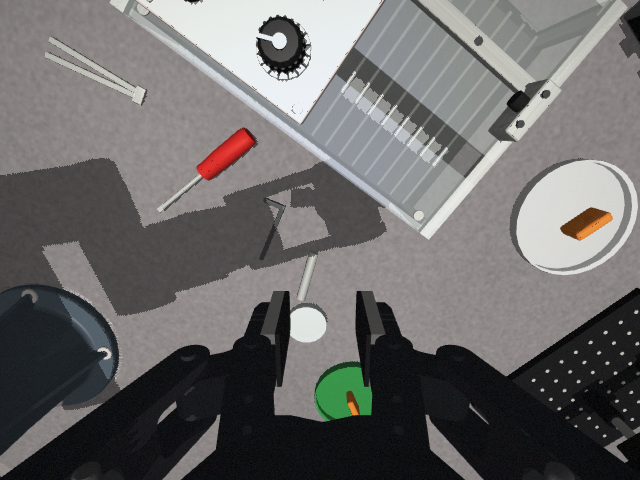

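```bash
python3 -c "
from h import *
C=np.array([.6212,-.0096]);yaw=.189;Rm=np.array([[np.cos(yaw),-np.sin(yaw)],[np.sin(yaw),np.cos(yaw)]])
for f in ['t24','s24']:
  W=cloud(load('pics/'+f+'.pkl')).reshape(-1,3)
  m=(np.hypot(W[:,0]-.63,W[:,1]-.057)<.053)&(np.hypot(W[:,0]-.63,W[:,1]-.057)>.024)&(W[:,2]>.18)&(W[:,2]<.24)
  Q=W[m];print(f,len(Q),np.median(Q[:,2]));A=np.c_[Q[:,:2]-[.63,.057],np.ones(len(Q))];x=np.linalg.lstsq(A,Q[:,2],rcond=None)[0];print(x, 'resid',np.std(Q[:,2]-A@x))
d=load('pics/t24.pkl');crop(d,'t24c',245,150,405,275,5)
"
```

```text
t24 1008 0.21761242191248686
[-0.00166849 -0.00116086  0.21761352] resid 0.0021239354503951023
s24 1098 0.21719874194771277
[ 0.06746367 -0.06572788  0.21576402] resid 0.007379473904984807
```

View pics/t24c.png

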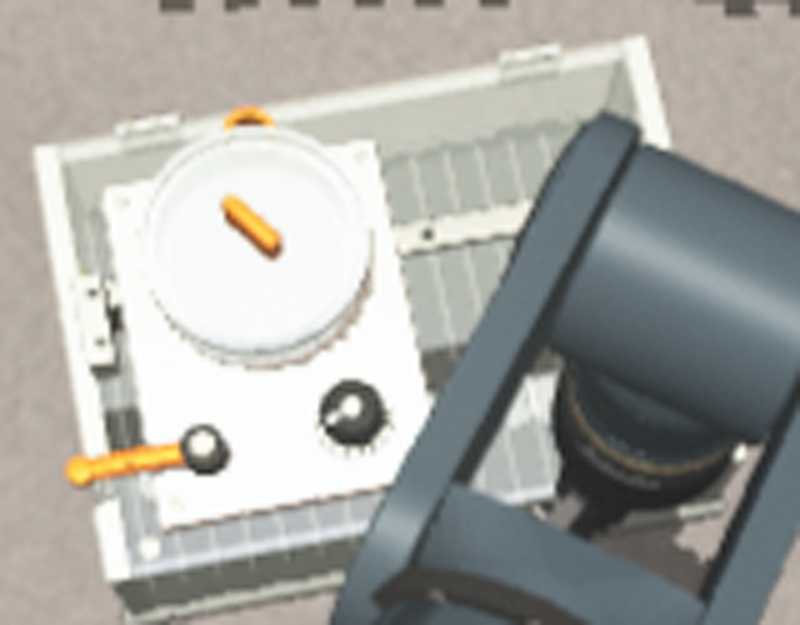

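```bash
python3 -c "
from h import *
C=np.array([.6212,-.0096]);yaw=.189;Rm=np.array([[np.cos(yaw),-np.sin(yaw)],[np.sin(yaw),np.cos(yaw)]])
d=load('pics/t24.pkl');f=lambda u,v,z: onz(d,245+(u+.5)/5-.5,150+(v+.5)/5-.5,z)
c=f(205,444,.197);t=f(75,470,.1925);v=t-c;print('lever',np.arctan2(v[1],v[0])-np.pi/2-yaw)
print('plate',[(f(*a,.168)[:2]-C)@Rm for a in [(105,190),(372,142),(163,527)]])
a=f(225,198,.243);b=f(280,253,.243);print('lid ctr',(a+b)/2)
d=load('pics/w24.pkl');v=onz(d,258,37,.198)-onz(d,280,41,.198);print('knob',np.arctan2(v[1],v[0])-2*np.pi)"
```

```text
lever -0.008356659433554847
plate [array([0.07892568, 0.13801784]), array([ 0.07801499, -0.00860937]), array([-0.10986684,  0.13906257])]
lid ctr [0.62628364 0.05652763 0.243     ]
knob -4.0575801888779
```

```bash
python3 -c "
from station import manip
print(manip.sign_off(), manip.sense()['t'])"
```

```text
the job is handed in; nothing more can be done
the job is handed in; nothing more can be done
```

The feeder is back in service, and I handed the job in at about 29 s of the 72 s allowed. sign_off gave no verdict.

What I did, in order:
1. **Lever open:** I swung the orange lever the full quarter turn. Its direction then differed from the chamber axis by less than 0.01 rad.
2. **Feeder home:** I pushed the plate by its right-hand edge at no more than 5 cm/s, slowing to about 1 cm/s before the stop. I then pressed to about 15 N and it did not move. During opening the released feeder had crept about 4 mm to the right; the slide home took that up.
3. **Lever shut:** I swung it back against its stop, with a 9 N reaction.
4. **Three clicks:** I gripped the knob, turned it 1.17 rad clockwise in one continuous motion without slip, and let go.
5. **Lid:** I chose the smaller white lid (117 mm; the other white one measured 151 mm). I lowered it onto the bowl until it made contact at about 4–8 N, then released it without a drop.

Last checks before handing in:
- **Feeder:** the plate's left edge is at chamber y 138–139 mm; 140 mm is fully home, and the difference is within camera error.
- **Lever:** within 0.01 rad of shut in the last top view. One earlier reading from above the knob gave 0.025, and a closer look there agreed with shut.
- **Knob:** the line readings give 1.10 to 1.20 rad; three clicks are 1.178.
- **Lid:** flat and at the right height, 217.6 mm against 217 mm expected. Its tab reads about 4 mm nearer the robot in the top view than the bowl centre I measured from the wrist camera. Its height, tilt and contact height show it seated, so I left it.
- **Bystanders:** I saw none out of place in the last pictures; I did not measure them.

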